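# Load the bead shop's honing jig

## Robot

A 6-joint arm with a two-finger parallel gripper is mounted at the origin on the work surface. World frame = base frame: x ahead of the robot, y to its left, z up, the work surface at z = 0. Lengths are in m, angles in rad, forces in N, time in s.
With the tool pointing down it reaches from about 0.375 to 0.975 m from the base axis. Payload 3.8 kg.
Tool frame: the origin (TCP) lies on the centre line of the jaws, within the pads' length; the fingertips stand 17 mm ahead of it and the grasp point (between the pads) lies 2 mm behind it (bot.tip_extent is the distance from the TCP to the fingertips, in m); z points along the fingers, y is the line along which they close (so a half turn about z gives the same grasp; the last joint's range is limited). The gripper opens to 85 mm and grips with 20 to 120 N. Pads are 22 mm wide; open, the fingers measure 114 mm over their backs; the gripper's body (76 mm by 85 mm) begins 54 mm behind the grasp point. The pads swing forward as they close: fully open they stand 13 mm farther back than shut.
Start: joints at [-1.385, 0.264, 1.604, -0, 1.274, -0.037], TCP at [0.149, -0.658, 0.248] pointing down, gripper open.
Joint ranges: [-2.63, 2.63], [-0.94, 2.18], [0.31, 2.57], [-1.31, 4.45], [0, 2.66], [-2.55, 2.55]. Speed limits (rad/s): [2.57, 2.57, 3.14, 3.14, 3.14, 3.14].

## Interface

Orientations are given as a rotation vector (axis times angle).
In Python, from workcell import readout, read_camera, finish_job, bot gives the robot as it stands.
- The arm moves only by the tool jog_arm, never from a script. Its argument "deltas" is one flat list of numbers, 7 for each row, row after row: the shift along the tool's x, y, z in m, then the turn, a rotation vector about the tool's x, y, z in degrees, then the gripper command: -1 is shut, 1 is fully open, values between are in proportion. A call has 1 to 8 rows; each row is the pose to reach, as a shift and turn from the pose commanded when the call began, along the tool's axes at that moment; what a row does not reach only later rows make up. A row lasts 1/10 s, in which the tool goes at most 50 mm and 8.59 degrees, less where a joint would pass 70% of its speed; a pose out of reach is approached as far as the arm can. A call with a gripper value outside its range is refused whole. The fingers move at their own pace and stop on an object; "squeeze" is the grip in N (left out, the last holds). Time passes only in rows, so rows that repeat a pose let the fingers close. It gives the time, the measured TCP pose, the force, the opening and the grip force at its end, in the units of the state.
- readout.read_state(): the state, without advancing time (a new reading comes with each control period).
- read_camera(name): name is "side" or "top" or "wrist"; returns a dict with "color" (384x512x3 uint8, blue, green, red), "fx", "fy", "cx", "cy" (pixels), "origin" and "attitude" of the camera in the world. Camera axes: x right, y down, z forward; pixel columns grow to the right and rows downward; lengths in m; the calibration is good to about 2 mm. A picture is of the moment at which its call begins. There is no depth.
- finish_job(): hands the job in; it is judged then, once.
The state is a dict: "time": time; "q": joint angles; "joint_vel": joint speeds; "joint_torque": joint torques, N m; "tool_pos": TCP position; "tcp_rot": TCP orientation; "wrist_force": force on the tool from outside, world axes, zero at the start; "torque": the same for the moment, N m; "width": opening from 0.0 (shut) to 1.0 (fully open); "grip_force": force on a finger pad.
Only numpy, scipy, OpenCV 4.12 (cv2) and the standard library are available. Lean on these libraries where they do the work, as an engineer would, in place of code of your own. Each camera call takes 0.05 s, during which the arm holds its last target. There are 200 camera calls.

## Task

The cutter blades on the cork mat are to be honed together. Stand the bead jars left on the honing jig upright in an empty compartment of the wooden tray (one jar to a compartment), swing the jig's clamp bar upright, and lay every blade flat and square on the jig, one to a bed, with its notch over the bed's pin and pushed fully home so that the cutting edge hangs over the front. When all of them lie in place, and not before, swing the bar down onto the blades and let go; do not disturb the other things on the bench.

Things in the scene. Friction and masses are not known exactly. Their poses are not given: they have to be found in the camera images.
- blade1: flat steel cutter blade, 140 x 40 x 6 mm, about 0.25 kg, one of up to three alike (absent: None). Origin: centre of its underside; x along its length, z up. Its +x end has a notch 13 mm wide, 24 mm deep, open to that end; its -x end is the bevelled cutting edge (thinned to 3 mm over 14 mm). Starts flat on a fixed cork mat 300 x 190 mm, 2 mm thick, on the table
- blade2: flat steel cutter blade, 140 x 40 x 6 mm, about 0.25 kg, one of up to three alike (absent: None). Origin: centre of its underside; x along its length, z up. Its +x end has a notch 13 mm wide, 24 mm deep, open to that end; its -x end is the bevelled cutting edge (thinned to 3 mm over 14 mm). Starts flat on a fixed cork mat 300 x 190 mm, 2 mm thick, on the table
- blade3: flat steel cutter blade, 140 x 40 x 6 mm, about 0.25 kg, one of up to three alike (absent: None). Origin: centre of its underside; x along its length, z up. Its +x end has a notch 13 mm wide, 24 mm deep, open to that end; its -x end is the bevelled cutting edge (thinned to 3 mm over 14 mm). Starts flat on a fixed cork mat 300 x 190 mm, 2 mm thick, on the table
- blade1_notch (a point): point on blade1, at its underside 50.5 mm from the origin along +x: where the pin's centre stands when the notch is pushed fully home on a pin
- blade2_notch (a point): point on blade2, at its underside 50.5 mm from the origin along +x: where the pin's centre stands when the notch is pushed fully home on a pin
- blade3_notch (a point): point on blade3, at its underside 50.5 mm from the origin along +x: where the pin's centre stands when the notch is pushed fully home on a pin
- jar1: closed glass jar of wooden beads with an aluminium lid: 48 mm across, 76 mm tall, about 0.18 kg, one of up to three alike (absent: None). Origin: centre of its underside; z up. Starts standing on the front half of the jig, its centre about 50 mm in front of the jig's origin, before the bar's handle
- jar2: closed glass jar of wooden beads with an aluminium lid: 48 mm across, 76 mm tall, about 0.18 kg, one of up to three alike (absent: None). Origin: centre of its underside; z up. Starts standing on the front half of the jig, its centre about 50 mm in front of the jig's origin, before the bar's handle
- jar3: closed glass jar of wooden beads with an aluminium lid: 48 mm across, 76 mm tall, about 0.18 kg, one of up to three alike (absent: None). Origin: centre of its underside; z up. Starts standing on the front half of the jig, its centre about 50 mm in front of the jig's origin, before the bar's handle
- jig: honing jig screwed to the bench: aluminium plate, top 12 mm above the table, from x=-75 to +95 and y=-145 to +145 mm. Origin: on the table under it; -x is its front, over which the cutting edges hang 10 mm; z up. Three beds (black rubber strips along x, flush) at y=-86, 0, +86 mm, each with a steel pin towards the back. Hinge axis of the bar: along y at x=+80, z=24 mm
- pin1 (a point): foot of the locating pin of bed 1 (y=-86 mm, x=+35 mm in the jig's frame), at the plate's top. The pin is 9 mm across and stands 14 mm up. A blade seated on it has its x axis along the jig's +x (edge to the front)
- pin2 (a point): foot of the locating pin of bed 2 (y=0 mm, x=+35 mm in the jig's frame), at the plate's top. The pin is 9 mm across and stands 14 mm up. A blade seated on it has its x axis along the jig's +x (edge to the front)
- pin3 (a point): foot of the locating pin of bed 3 (y=86 mm, x=+35 mm in the jig's frame), at the plate's top. The pin is 9 mm across and stands 14 mm up. A blade seated on it has its x axis along the jig's +x (edge to the front)
- bar (a joint): hinge of the clamp bar, rad: 0 when it rests on blades, -0.075 when down on the bare plate, grows as it swings up and back, stop at 1.5; upright is 1.2 or more. Stiff: stays where it is left, needs 4 to 7 N at the handle. Steel bar 20 wide, 12 mm thick across all beds on an arm at each end (y=+-126 mm); down, it crosses the blades 27 mm in front of the pins
- bar_handle (a point): middle of the bar's handle, a level round rod 12 mm thick, 122 mm long, parallel to the hinge (jig's y); at joint 0 it lies 92 mm in front of the hinge axis and 34 mm above it (58 mm above the table), 20 mm in front of the bar's centre line. Can be pinched from above, across the jig's x; it turns between the fingers
- tray: fixed wooden tray, 184 x 184 x 30 mm, 2 x 2 compartments, one full of loose white stock and three empty; origin: centre of its underside on the table, x and y along its sides, z up
- tray_free1 (a point): centre of the floor of an EMPTY compartment of the wooden tray (6 mm above the table). Compartments are about 83 mm square inside, walls 6 mm thick, wall tops 30 mm above the table; the fourth compartment holds loose stock
- tray_free2 (a point): centre of the floor of an EMPTY compartment of the wooden tray (6 mm above the table). Compartments are about 83 mm square inside, walls 6 mm thick, wall tops 30 mm above the table; the fourth compartment holds loose stock
- tray_free3 (a point): centre of the floor of an EMPTY compartment of the wooden tray (6 mm above the table). Compartments are about 83 mm square inside, walls 6 mm thick, wall tops 30 mm above the table; the fourth compartment holds loose stock
- whetstone: bystander, not to be disturbed: whetstone on a dark wooden base, 170 x 60 x 28 mm. Origin: centre of its underside
- spool_a: bystander, not to be disturbed: wooden thread spool, 44 mm across, 46 mm tall. Origin: centre of its underside
- bangle: bystander, not to be disturbed: brass bangle lying flat, 72 mm across, 10 mm high. Origin: centre of its underside
- dish: bystander, not to be disturbed: blue ceramic dish, 84 mm across, 32 mm high. Origin: centre of its underside
- brush: bystander, not to be disturbed: bench brush lying down, about 200 mm long, behind the jig
There are look-alikes about, which are no part of the job. Leave any red or yellow look-alike of the blade1 alone.

How it is judged:
By the outcome, as a careful person would: the job done as asked, in the order asked, and still so for the second after the job is handed in, with the robot touching nothing.
Of blade1, blade2, blade3 only 2 to 3 are there at a start; the rules pass over those that are not, and their reading is None.
Of jar1, jar2, jar3 only 2 to 3 are there at a start; the rules pass over those that are not, and their reading is None.
At some moment in a run one of blade1, blade2, blade3 may be knocked a few centimetres aside while the robot is not near it.
It also fails if it takes over 210 s, if anything falls off the work surface, if the arm or the gripper's body presses on something with over 40 N, if the wrist force passes 120 N, or if a joint passes its speed limit or range.

## Working session

There is one attempt and no reset: what is moved stays moved. The work goes in short steps, Python scripts to look and compute and a tool call to move; the robot and the scene stay as the last step left them, time stands still between calls to the robot, and variables do not carry over. Pictures are saved under pics/ and viewed, at most 14 in all, crops included, and the job is handed in when it is done.

Besides the shell and the picture viewer there is one more tool, called after ">>>" as name(argument=value, ...), one argument or row to a line, values as JSON. jog_arm: Moves the arm, as the interface text tells. Its arguments: {"type":"object","properties":{"deltas":{"type":"array"},"squeeze":{"type":"number"}},"required":["deltas"]}

```bash
ls; mkdir -p pics; cat > h.py <<'E'
import numpy as np, cv2
from workcell import readout, read_camera, finish_job, bot
from scipy.spatial.transform import Rotation as R
def att(c):
    a=np.array(c["attitude"],float)
    return a if a.shape==(3,3) else (R.from_rotvec(a).as_matrix() if a.size==3 else R.from_quat(a).as_matrix())
def ray(c,u,v,z):
    d=att(c)@np.array([(u-c["cx"])/c["fx"],(v-c["cy"])/c["fy"],1]); o=np.array(c["origin"])
    return o+d*(z-o[2])/d[2]
def proj(c,p):
    q=att(c).T@(np.array(p)-np.array(c["origin"])); return c["fx"]*q[0]/q[2]+c["cx"],c["fy"]*q[1]/q[2]+c["cy"]
E
python3 - <<'E'
from h import *
print(readout.read_state())
for n in ["top","side"]:
    c=read_camera(n); print(n,{k:c[k] for k in c if k!="color"})
    cv2.imwrite(f"pics/{n}0.png",c["color"]); np.save(f"pics/{n}0.npy",c,allow_pickle=True)
    cv2.imwrite(f"pics/{n}0b.png",cv2.resize(c["color"],(800,600),interpolation=cv2.INTER_CUBIC))
E
```

```text
pics
{'time': 0.0, 'q': array([-1.38489678e+00,  2.64773148e-01,  1.60539881e+00, -2.01392068e-05,
        1.27367711e+00, -3.68814477e-02]), 'joint_vel': array([-0.00068208, -0.00182776, -0.00071075,  0.00063064, -0.00069179,
       -0.00161918]), 'joint_torque': array([-2.26835050e-04, -5.15117705e+01, -3.67318225e+01, -1.85466756e-04,
        1.29128623e-02,  1.05921356e-05]), 'tool_pos': array([ 0.14901143, -0.6576311 ,  0.2469351 ]), 'tcp_rot': array([-3.11988678e+00, -3.48979603e-01,  2.93786665e-04]), 'wrist_force': array([ 0.34136676, -0.51504307,  0.27694336]), 'torque': array([-0.00937151, -0.01556522, -0.04559921]), 'grip_force': 0.0, 'width': 0.9981884319817317}
top {'fx': 356.6878808133452, 'fy': 356.6878808133452, 'cx': 253.02094576646996, 'cy': 200.01329117999654, 'origin': array([ 0.3581765 , -0.06337548,  1.0977171 ]), 'attitude': array([-2.17395192,  2.17287517, -0.1066076 ])}
side {'fx': 496.8176382563466, 'fy': 496.8176382563466, 'cx': 262.18034372961057, 'cy': 200.06016458836666, 'origin': array([-0.28681595,  0.92164514,  1.00207064]), 'attitude': array([-0.81029798,  2.4357029 , -1.22960508])}
```

View pics/top0b.png

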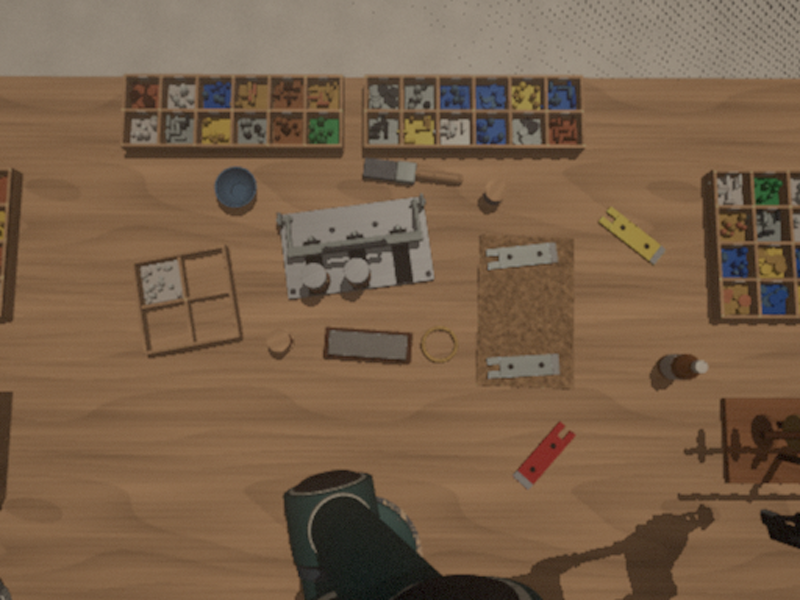

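View pics/side0b.png

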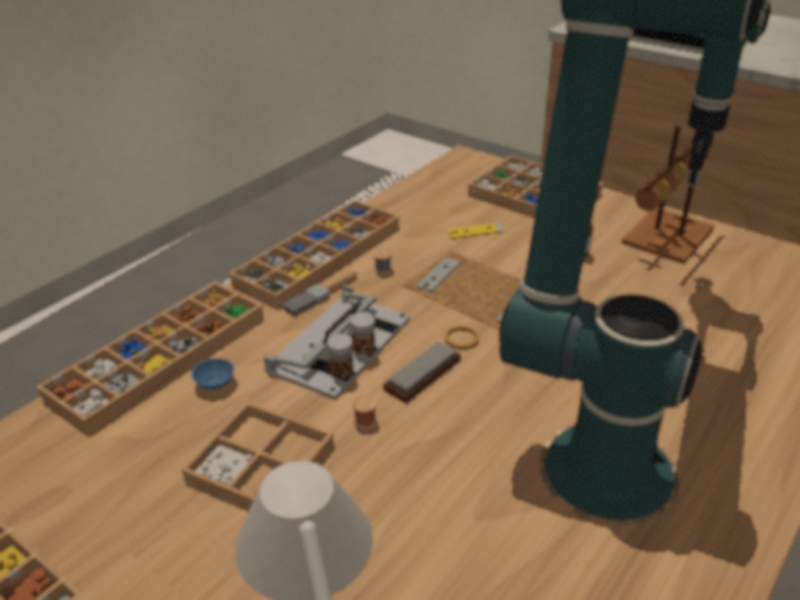

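Top view (800 px scale): two grey blades on the cork at (520,256) and (522,366), notches to the left. The red (545,455) and yellow (632,235) ones are look-alikes off the mat, to be left alone. Two jars on the jig at (313,278) and (356,272). The tray's stock is in its upper-left compartment, and the other three are empty.

```bash
cat > m.py <<'E'
from h import *
c=np.load("pics/top0.npy",allow_pickle=True).item(); im=c["color"]
hsv=cv2.cvtColor(im,cv2.COLOR_BGR2HSV)
m=((hsv[...,1]<60)&(hsv[...,2]>75)).astype(np.uint8)*255; m[:100]=0; m[260:]=0
for k in cv2.findContours(m,cv2.RETR_EXTERNAL,cv2.CHAIN_APPROX_NONE)[0]:
    if cv2.contourArea(k)<150: continue
    r=cv2.minAreaRect(k); b=cv2.boxPoints(r)
    print("area",cv2.contourArea(k),"px",np.round(r[0],1), "world@.01",[np.round(ray(c,*p,.01)[:2],3).tolist() for p in b])
# jar lids: bright circles
g=cv2.cvtColor(im,cv2.COLOR_BGR2GRAY)
x0,y0=180,155
s=cv2.resize(g[y0:200,x0:250],None,fx=6,fy=6,interpolation=cv2.INTER_CUBIC)
ci=cv2.HoughCircles(s,cv2.HOUGH_GRADIENT,1,80,param1=80,param2=20,minRadius=40,maxRadius=65)
if ci is not None:
    for q in ci[0]: p=((q[0]+.5)/6-.5+x0,(q[1]+.5)/6-.5+y0); print("lid",p,q[2]/6,ray(c,*p,.088))
for n,p in dict(TL=(135,261),TR=(225,247),BR=(242,339),BL=(149,355)).items():
    print("tray",n,ray(c,p[0]*.64,p[1]*.64,.03))
E
python3 m.py; python3 - <<'E'
import cv2
im=cv2.imread("pics/top0.png"); cv2.imwrite("pics/crop1.png",cv2.resize(im[115:235,80:280],(800,480),interpolation=cv2.INTER_CUBIC))
E
```

```text
area 503.5 px [334.2 233.9] world@.01 [[0.376, -0.242], [0.383, -0.381], [0.343, -0.382], [0.335, -0.243]]
area 644.5 px [234.9 220.3] world@.01 [[0.382, 0.067], [0.429, 0.064], [0.419, -0.088], [0.372, -0.085]]
area 506.5 px [102.5 180. ] world@.01 [[0.555, 0.442], [0.569, 0.369], [0.494, 0.353], [0.48, 0.425]]
area 495.0 px [333.5 163.3] world@.01 [[0.59, -0.244], [0.605, -0.382], [0.564, -0.385], [0.549, -0.248]]
area 3870.5 px [227.4 157.8] world@.01 [[0.659, 0.173], [0.702, -0.121], [0.53, -0.144], [0.488, 0.145]]
area 217.0 px [466.9 120.9] world@.01 [[0.742, -0.712], [0.744, -0.76], [0.683, -0.76], [0.68, -0.712]]
area 331.0 px [249.2 108.5] world@.01 [[0.737, -0.0], [0.777, -0.004], [0.766, -0.107], [0.726, -0.103]]
lid (np.float32(227.0), np.float32(171.83333)) 8.383333 [0.53621236 0.0089204  0.088     ]
tray TL [0.56080804 0.43924516 0.03      ]
tray TR [0.58855405 0.2656098  0.03      ]
tray BR [0.40960802 0.22778907 0.03      ]
tray BL [0.37898025 0.40437032 0.03      ]
```

View pics/crop1.png

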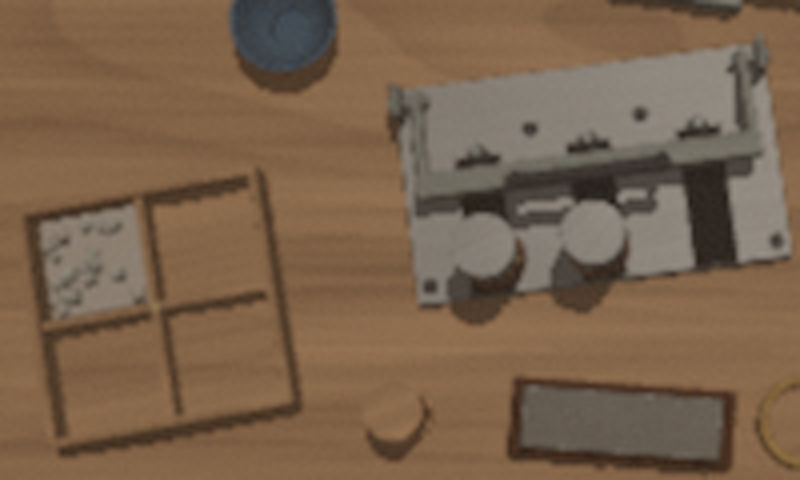

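The crop confirms two jars with lids at crop (485,245) and (594,233). They stand at the left and middle beds, and the bar is down behind them. Stock fills only the tray's upper-left compartment.

```bash
cat >> h.py <<'E'
def psi_of(s=None):
    s=s or readout.read_state(); M=R.from_rotvec(s["tcp_rot"]).as_matrix(); return np.degrees(np.arctan2(M[1,0],M[0,0]))
def tgt(psi): return R.from_euler("z",psi,degrees=True)*R.from_rotvec([np.pi,0,0])
def go(x,y,z,psi,base=None):
    """delta in tool axes (m, deg) from present (or base=(pos,rotvec)) to pose"""
    s=readout.read_state(); p,r=(s["tool_pos"],s["tcp_rot"]) if base is None else base
    r0=R.from_rotvec(r); d=r0.inv().apply(np.array([x,y,z])-p); w=(r0.inv()*tgt(psi)).as_rotvec(degrees=True)
    print("delta",np.round(d,4),"rot",np.round(w,1)); return d,w
E
python3 - <<'E'
from h import *
c=np.load("pics/top0.npy",allow_pickle=True).item()
for p in [(485,245),(594,233)]: print("jar",ray(c,p[0]/4+80-.4,p[1]/4+115-.4,.088))
for n,p in dict(TL=(35,213),TR=(258,175),BR=(298,410),BL=(62,448)).items(): print(n,ray(c,p[0]/4+79.6,p[1]/4+114.6,.03))
for n,p in dict(FL=(423,305),FR=(790,255),BR=(757,47),BL=(400,90)).items(): print("jig",n,ray(c,p[0]/4+79.6,p[1]/4+114.6,.012))
print(psi_of()); go(0.538,0.009,.17,8.5)
E
```

```text
jar [0.52451838 0.08365031 0.088     ]
jar [0.53326702 0.00574846 0.088     ]
TL [0.55832514 0.43323075 0.03      ]
TR [0.58772058 0.26528143 0.03      ]
BR [0.40918804 0.23010981 0.03      ]
BL [0.38076473 0.40522109 0.03      ]
jig FL [0.49052737 0.14152691 0.012     ]
jig FR [ 0.52944133 -0.13988524  0.012     ]
jig BR [ 0.69337088 -0.11513537  0.012     ]
jig BL [0.65881073 0.16251215 0.012     ]
12.765441428109458
delta [ 0.5267 -0.5641  0.0783] rot [-0.1  0.   4.3]
```

```bash
python3 - <<'E'
from h import *
go(0.525,0.084,.20,8)
E
```

```text
delta [ 0.5306 -0.6401  0.0485] rot [-0.1  0.   4.8]
```

>>> jog_arm(
  deltas=[0.265, -0.32, 0.024, 0, 0, 2.4, 0.5, 0.265, -0.32, 0.024, 0, 0, 2.4, 0.5, 0.265, -0.32, 0.024, 0, 0, 2.4, 0.5, 0.53, -0.64, 0.048, 0, 0, 4.8, 0.5, 0.53, -0.64, 0.048, 0, 0, 4.8, 0.5, 0.53, -0.64, 0.048, 0, 0, 4.8, 0.5, 0.53, -0.64, 0.048, 0, 0, 4.8, 0.5, 0.53, -0.64, 0.048, 0, 0, 4.8, 0.5],
)

```text
time: 0.9
tool_pos: [0.3298, -0.3, 0.2248]
tcp_rot: [-3.134, -0.217, -0.0]
wrist_force: [1.7, -0.8, 0.5]
width: 0.752
grip_force: 0.0
```

```bash
python3 - <<'E'
from h import *
go(0.525,0.084,.20,8)
E
```

```text
delta [ 0.2463 -0.3534  0.0249] rot [-0.  -0.  -0.1]
```

>>> jog_arm(
  deltas=[0.246, -0.353, 0.025, 0, 0, 0, 0.5, 0.246, -0.353, 0.025, 0, 0, 0, 0.5, 0.246, -0.353, 0.025, 0, 0, 0, 0.5, 0.246, -0.353, 0.025, 0, 0, 0, 0.5, 0.246, -0.353, 0.025, 0, 0, 0, 0.5, 0.246, -0.353, 0.025, 0, 0, 0, 0.5, 0.246, -0.353, 0.025, 0, 0, 0, 0.5, 0.246, -0.353, 0.025, 0, 0, 0, 0.5],
)

```text
time: 1.7
tool_pos: [0.5105, 0.0561, 0.2016]
tcp_rot: [3.134, 0.219, -0.0]
wrist_force: [1.1, -0.7, 0.3]
width: 0.751
grip_force: 0.0
```

```bash
python3 - <<'E'
from h import *
go(0.525,0.084,.20,8)
c=read_camera("wrist"); print(c["origin"],c["attitude"],c["fx"])
np.save("pics/w1.npy",c,allow_pickle=True)
cv2.imwrite("pics/w1.png",c["color"])
E
```

```text
delta [ 0.0182 -0.0256  0.0016] rot [ 0.  0. -0.]
[0.59379649 0.06775673 0.32605169] [ 2.17040324 -1.88430477 -0.31610697] 314.41138545426946
```

View pics/w1.png

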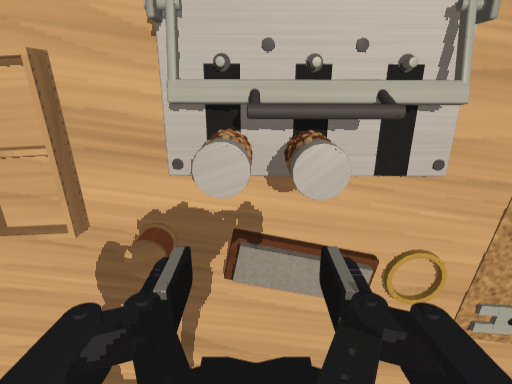

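The wrist view shows the lids at (222,167) and (318,170), the pin tops at (222,62), (317,64) and (408,62), and the jig's front corners at (168,175) and (447,175).

```bash
python3 - <<'E'
from h import *
c=np.load("pics/w1.npy",allow_pickle=True).item()
for n,u,v,z in [("jarL",222,167,.088),("jarR",318.5,170,.088),("p3",222,62,.026),("p2",317,64,.026),("p1",408,62,.026),("FL",168,176,.012),("FR",447,176,.012)]: print(n,ray(c,u,v,z).round(4))
s=readout.read_state(); print(s["tool_pos"])
for p in [(.525,.084)]: go(*p,.063,8)
E
```

```text
jarL [0.529  0.0851 0.088 ]
jarR [0.5372 0.0101 0.088 ]
p3 [0.6073 0.0997 0.026 ]
p2 [0.6174 0.0162 0.026 ]
p1 [ 0.6303 -0.063   0.026 ]
FL [0.4909 0.1451 0.012 ]
FR [ 0.5316 -0.1418  0.012 ]
[0.51346186 0.06225773 0.20147136]
delta [ 0.014  -0.0192  0.1386] rot [-0.3 -0.2  0.1]
```

>>> jog_arm(
  deltas=[0, 0, 0, 0, 0, 0, 0.5, 0, 0, 0, 0, 0, 0, 0.5],
)

```text
time: 1.95
tool_pos: [0.5096, 0.054, 0.2013]
tcp_rot: [3.133, 0.22, -0.003]
wrist_force: [-1.1, -0.6, 0.6]
width: 0.75
grip_force: 0.0
```

```bash
python3 - <<'E'
from h import *
go(.527,.0845,.063,8)
E
```

```text
delta [ 0.0218 -0.0279  0.1383] rot [0.  0.1 0. ]
```

>>> jog_arm(
  deltas=[0.022, -0.028, 0.06, 0, 0, 0, 0.5, 0.022, -0.028, 0.06, 0, 0, 0, 0.5, 0.022, -0.028, 0.1, 0, 0, 0, 0.5, 0.022, -0.028, 0.138, 0, 0, 0, 0.5, 0.022, -0.028, 0.138, 0, 0, 0, 0.5, 0.022, -0.028, 0.138, 0, 0, 0, -0.3, 0.022, -0.028, 0.138, 0, 0, 0, -0.3, 0.022, -0.028, 0.138, 0, 0, 0, -0.3],
  squeeze=30,
)

```text
time: 2.75
tool_pos: [0.5296, 0.0844, 0.0661]
tcp_rot: [-3.134, -0.217, -0.005]
wrist_force: [-0.0, 0.1, -1.5]
width: 0.55
grip_force: 32.7
```

>>> jog_arm(
  deltas=[0, 0, 0, 0, 0, 0, -0.3, 0, 0, 0, 0, 0, 0, -0.3, 0, 0, 0, 0, 0, 0, -0.3],
)

```text
time: 3.05
tool_pos: [0.5288, 0.0848, 0.0649]
tcp_rot: [3.134, 0.219, 0.002]
wrist_force: [-0.4, -0.7, 2.0]
width: 0.546
grip_force: 33.1
```

```bash
python3 - <<'E'
from h import *
go(.535,.2965,.18,8)
go(.535,.2965,.06,8)
E
```

```text
delta [ 0.0357 -0.2087 -0.1151] rot [ 0.  -0.1 -0. ]
delta [ 0.0355 -0.2088  0.0049] rot [ 0.  -0.1 -0. ]
```

>>> jog_arm(
  deltas=[0, 0, -0.05, 0, 0, 0, -0.3, 0, 0, -0.09, 0, 0, 0, -0.3, 0.018, -0.1, -0.09, 0, 0, 0, -0.3, 0.018, -0.1, -0.09, 0, 0, 0, -0.3, 0.036, -0.209, -0.09, 0, 0, 0, -0.3, 0.036, -0.209, -0.09, 0, 0, 0, -0.3, 0.036, -0.209, -0.09, 0, 0, 0, -0.3, 0.036, -0.209, -0.09, 0, 0, 0, -0.3],
)

```text
time: 3.85
tool_pos: [0.5344, 0.2989, 0.1538]
tcp_rot: [-3.134, -0.224, 0.0]
wrist_force: [0.1, 0.1, -0.7]
width: 0.552
grip_force: 32.7
```

```bash
python3 - <<'E'
from h import *
go(.535,.2965,.06,8)
E
```

```text
delta [0.0002 0.0025 0.0938] rot [-0.   0.   0.2]
```

>>> jog_arm(
  deltas=[0, 0.002, 0.045, 0, 0, 0, -0.3, 0, 0.002, 0.085, 0, 0, 0, -0.3, 0, 0.002, 0.09, 0, 0, 0, -0.3, 0, 0.002, 0.094, 0, 0, 0, -0.3, 0, 0.002, 0.0945, 0, 0, 0, -0.3, 0, 0.002, 0.0945, 0, 0, 0, 0.5, 0, 0.002, 0.0945, 0, 0, 0, 0.5, 0, 0.002, 0.0945, 0, 0, 0, 0.5],
)

```text
time: 4.65
tool_pos: [0.5363, 0.2953, 0.0613]
tcp_rot: [-3.133, -0.218, -0.004]
wrist_force: [0.3, 0.4, -0.0]
width: 0.754
grip_force: 0.0
```

>>> jog_arm(
  deltas=[0, 0, 0, 0, 0, 0, 0.5, 0, 0, -0.05, 0, 0, 0, 0.5, 0, 0, -0.1, 0, 0, 0, 0.5, 0, 0, -0.12, 0, 0, 0, 0.5, 0, 0, -0.12, 0, 0, 0, 0.5, 0, 0, -0.12, 0, 0, 0, 0.5],
)

```text
time: 5.25
tool_pos: [0.5353, 0.2949, 0.1801]
tcp_rot: [-3.134, -0.218, -0.002]
wrist_force: [0.3, -0.4, -1.1]
width: 0.75
grip_force: 0.0
```

```bash
python3 - <<'E'
from h import *
go(.5365,.0085,.18,8)
c=read_camera("wrist"); cv2.imwrite("pics/w2.png",c["color"])
E
```

```text
delta [-3.860e-02  2.838e-01 -1.000e-04] rot [-0.  -0.1 -0. ]
```

View pics/w2.png

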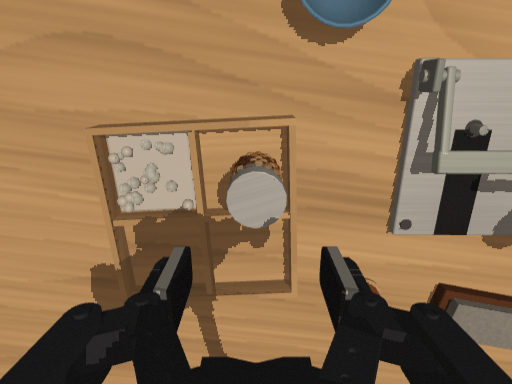

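The jar stands upright at (257,197) in the empty rear-right compartment. Next is the second jar.

>>> jog_arm(
  deltas=[-0.039, 0.284, 0, 0, 0, 0, 0.5, -0.039, 0.284, 0, 0, 0, 0, 0.5, -0.039, 0.284, 0, 0, 0, 0, 0.5, -0.039, 0.284, 0, 0, 0, 0, 0.5, -0.039, 0.284, 0, 0, 0, 0, 0.5, -0.039, 0.284, 0, 0, 0, 0, 0.5, -0.039, 0.284, 0, 0, 0, 0, 0.5, -0.039, 0.284, 0, 0, 0, 0, 0.5],
)

```text
time: 6.1
tool_pos: [0.5345, 0.0075, 0.1775]
tcp_rot: [-3.133, -0.214, 0.006]
wrist_force: [-0.2, 1.5, -0.3]
width: 0.748
grip_force: 0.0
```

```bash
python3 - <<'E'
from h import *
go(.5365,.0085,.064,8)
E
```

```text
delta [ 0.0025 -0.0006  0.1134] rot [-0.1  0.2 -0.2]
```

>>> jog_arm(
  deltas=[0.001, 0, 0.05, 0, 0, 0, 0.5, 0.001, 0, 0.1, 0, 0, 0, 0.5, 0.001, 0, 0.115, 0, 0, 0, 0.5, 0.001, 0, 0.115, 0, 0, 0, 0.5, 0.001, 0, 0.115, 0, 0, 0, -0.3, 0.001, 0, 0.115, 0, 0, 0, -0.3, 0.001, 0, 0.115, 0, 0, 0, -0.3, 0.001, 0, 0.115, 0, 0, 0, -0.3],
)

```text
time: 6.9
tool_pos: [0.5382, 0.0083, 0.0662]
tcp_rot: [3.134, 0.218, 0.005]
wrist_force: [0.2, -0.3, 2.4]
width: 0.55
grip_force: 32.1
```

>>> jog_arm(
  deltas=[0, 0, 0, 0, 0, 0, -0.3, 0, 0, 0, 0, 0, 0, -0.3],
)

```text
time: 7.1
tool_pos: [0.5383, 0.0083, 0.0662]
tcp_rot: [3.134, 0.218, 0.005]
wrist_force: [-0.5, -0.2, 5.9]
width: 0.552
grip_force: 32.4
```

```bash
python3 - <<'E'
from h import *
go(.447,.2825,.16,8)
E
```

```text
delta [-0.0522 -0.2842 -0.0941] rot [ 0.  -0.2 -0. ]
```

>>> jog_arm(
  deltas=[0, 0, -0.05, 0, 0, 0, -0.3, 0, 0, -0.094, 0, 0, 0, -0.3, -0.052, -0.284, -0.094, 0, 0, 0, -0.3, -0.052, -0.284, -0.094, 0, 0, 0, -0.3, -0.052, -0.284, -0.094, 0, 0, 0, -0.3, -0.052, -0.284, -0.094, 0, 0, 0, -0.3, -0.052, -0.284, -0.094, 0, 0, 0, -0.3, -0.052, -0.284, -0.094, 0, 0, 0, -0.3],
)

```text
time: 7.9
tool_pos: [0.4445, 0.2844, 0.1584]
tcp_rot: [-3.134, -0.22, 0.001]
wrist_force: [0.3, 0.0, -1.7]
width: 0.55
grip_force: 32.3
```

>>> jog_arm(
  deltas=[0, 0, 0, 0, 0, 0, -0.3, 0, 0, 0, 0, 0, 0, -0.3],
)

```text
time: 8.1
tool_pos: [0.4453, 0.2828, 0.1581]
tcp_rot: [3.133, 0.222, -0.001]
wrist_force: [0.1, -0.4, -1.6]
width: 0.551
grip_force: 32.3
```

```bash
python3 - <<'E'
from h import *
go(.447,.2825,.0605,8)
E
```

```text
delta [0.0017 0.0004 0.0976] rot [0.  0.  0.1]
```

>>> jog_arm(
  deltas=[0, 0, 0.045, 0, 0, 0, -0.3, 0, 0, 0.085, 0, 0, 0, -0.3, 0, 0, 0.092, 0, 0, 0, -0.3, 0, 0, 0.097, 0, 0, 0, -0.3, 0, 0, 0.0975, 0, 0, 0, -0.3, 0, 0, 0.0975, 0, 0, 0, 0.5, 0, 0, 0.0975, 0, 0, 0, 0.5, 0, 0, 0.0975, 0, 0, 0, 0.5],
)

```text
time: 8.9
tool_pos: [0.4473, 0.283, 0.0628]
tcp_rot: [-3.133, -0.218, -0.005]
wrist_force: [-0.9, 1.3, -0.7]
width: 0.747
grip_force: 0.0
```

>>> jog_arm(
  deltas=[0, 0, 0, 0, 0, 0, 0.5, 0, 0, -0.05, 0, 0, 0, 0.5, 0, 0, -0.1, 0, 0, 0, 0.5, 0, 0, -0.14, 0, 0, 0, 0.5, 0, 0, -0.14, 0, 0, 0, 0.5, 0, 0, -0.14, 0, 0, 0, 0.5],
)

```text
time: 9.5
tool_pos: [0.4469, 0.2829, 0.2029]
tcp_rot: [-3.132, -0.218, -0.006]
wrist_force: [-0.4, -0.5, -1.0]
width: 0.75
grip_force: 0.0
```

```bash
python3 - <<'E'
from h import *
c=np.load("pics/w1.npy",allow_pickle=True).item()
print("handle ends",ray(c,250,113,.055),ray(c,404,113,.055))
P=[[.6073,.0997],[.6174,.0162],[.6303,-.063]]
a=np.radians(7.9); xd=np.array([np.cos(a),np.sin(a)]); O=np.mean(P,0)-.035*xd; print("origin",O, "handle",O-.012*xd)
go(.58,.011,.2,8)
E
```

```text
handle ends [0.56982179 0.06913255 0.055     ] [ 0.58796788 -0.05883835  0.055     ]
origin [0.5836655  0.01282277] handle [0.57177939 0.01117344]
delta [0.094  0.2878 0.0029] rot [-0.1 -0.2 -0. ]
```

>>> jog_arm(
  deltas=[0.03, 0.275, 0, 0, 0, 0, 0.5, 0.03, 0.275, 0, 0, 0, 0, 0.5, 0.03, 0.275, 0, 0, 0, 0, 0.5, 0.03, 0.275, 0, 0, 0, 0, 0.5, 0.03, 0.275, 0, 0, 0, 0, 0.5, 0.03, 0.275, 0, 0, 0, 0, 0.5, 0.03, 0.275, 0, 0, 0, 0, 0.5, 0.03, 0.275, 0, 0, 0, 0, 0.5],
)

```text
time: 10.3
tool_pos: [0.5126, 0.0138, 0.199]
tcp_rot: [-3.133, -0.215, 0.006]
wrist_force: [-0.6, 0.4, -0.6]
width: 0.75
grip_force: 0.0
```

>>> jog_arm(
  deltas=[0, 0, 0, 0, 0, 0, 0.5, 0, 0, 0, 0, 0, 0, 0.5],
)

```text
time: 10.5
tool_pos: [0.5132, 0.0154, 0.2004]
tcp_rot: [-3.133, -0.221, 0.002]
wrist_force: [0.7, 0.2, 0.1]
width: 0.747
grip_force: 0.0
```

```bash
python3 - <<'E'
from h import *
c=read_camera("wrist"); np.save("pics/w3.npy",c,allow_pickle=True)
im=c["color"]; cv2.imwrite("pics/w3.png",im)
print(c["origin"],readout.read_state()["tool_pos"])
E
```

```text
[0.5966111  0.02702919 0.32468039] [0.51338817 0.01537651 0.20060048]
```

View pics/w3.png

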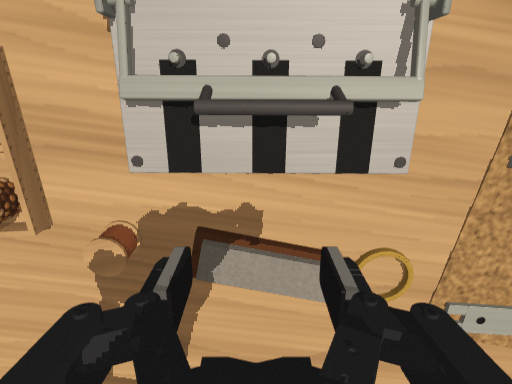

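The beds are clear. The handle runs (195,107)–(354,107), the bar is behind it at row ~88, and the pin tops are at (177,58), (271,58) and (366,58).

```bash
python3 - <<'E'
from h import *
c=np.load("pics/w3.npy",allow_pickle=True).item()
g=cv2.cvtColor(c["color"],cv2.COLOR_BGR2GRAY); print(g[98:120,270],g[107,185:202],g[107,346:362])
for z in (.05,.06,.07,.075,.08,.085):
    a,b=ray(c,194.5,107.5,z),ray(c,354.5,107.5,z); print(z,np.linalg.norm(a-b).round(4),((a+b)/2).round(4))
P=[ray(c,u,58,.026)[:2] for u in (177,271,366)]; print(np.array(P).round(4))
FL,FR=ray(c,130,173,.012),ray(c,409,173,.012); print(FL,FR)
E
```

```text
[143  89  62  69  73  76  83  86  87  83  79  74  71  66  64  56  46  30
  19  20  17  18] [30 22 18 35 35 33 34 36 44 69 78 77 78 78 79 79 78] [89 89 89 87 88 88 86 66 32 33 33 21 19 21 18 16]
0.05 0.1353 [0.5794 0.0087 0.05  ]
0.06 0.1304 [0.5801 0.0093 0.06  ]
0.07 0.1255 [0.5807 0.01   0.07  ]
0.075 0.123 [0.581  0.0103 0.075 ]
0.08 0.1206 [0.5813 0.0107 0.08  ]
0.085 0.1181 [0.5816 0.011  0.085 ]
[[ 0.6073  0.0984]
 [ 0.619   0.0168]
 [ 0.6307 -0.0655]]
[0.49135473 0.143094   0.012     ] [ 0.53217001 -0.14163439  0.012     ]
```

```bash
python3 - <<'E'
from h import *
go(.581,.0105,.15,98)
for th in (.2,.5,.8,1.1,1.35,1.4):
    ph=np.arctan2(34,92)+th; print(th, -98.1*np.cos(ph),98.1*np.sin(ph))
E
```

```text
delta [0.0663 0.0143 0.0505] rot [ -0.    0.  -89.9]
0.2 -83.42701691614865 51.60952284678331
0.5 -64.44921658152145 73.95882964209304
0.8 -39.714359675624344 89.70161445344861
1.1 -11.431937299243561 97.4316211996196
1.35 13.028422787918473 97.23101459749994
1.4 17.871665988897515 96.45835139987248
```

>>> jog_arm(
  deltas=[0, 0, 0, 0, 0, -8, -0.06, 0, 0, 0, 0, 0, -16, -0.06, 0, 0, 0, 0, 0, -24, -0.06, 0, 0, 0, 0, 0, -32, -0.06, 0, 0, 0, 0, 0, -40, -0.06, 0, 0, 0, 0, 0, -48, -0.06, 0, 0, 0, 0, 0, -56, -0.06, 0, 0, 0, 0, 0, -64, -0.06],
)

```text
time: 11.35
tool_pos: [0.5137, 0.0152, 0.2011]
tcp_rot: [2.535, 1.855, 0.0]
wrist_force: [0.2, -0.3, 1.0]
width: 0.469
grip_force: 0.0
```

>>> jog_arm(
  deltas=[0, 0, 0, 0, 0, -8, -0.06, 0, 0, 0, 0, 0, -16, -0.06, 0, 0, 0, 0, 0, -24, -0.06, 0, 0, 0, 0, 0, -26, -0.06, 0, 0, 0, 0, 0, -26, -0.06, 0, 0, 0, 0, 0, -26, -0.06],
)

```text
time: 11.95
tool_pos: [0.5138, 0.0148, 0.2011]
tcp_rot: [2.061, 2.371, 0.0]
wrist_force: [-0.4, -0.8, 0.2]
width: 0.471
grip_force: 0.0
```

```bash
python3 - <<'E'
from h import *
go(.581,.0105,.081,98); print(psi_of())
E
```

```text
delta [-0.0136  0.0659  0.1201] rot [ 0. -0. -0.]
97.97789461419825
```

>>> jog_arm(
  deltas=[-0.014, 0.066, 0.03, 0, 0, 0, -0.06, -0.014, 0.066, 0.06, 0, 0, 0, -0.06, -0.014, 0.066, 0.1, 0, 0, 0, -0.06, -0.014, 0.066, 0.12, 0, 0, 0, -0.06, -0.014, 0.066, 0.12, 0, 0, 0, -0.06, -0.014, 0.066, 0.12, 0, 0, 0, -0.06],
)

```text
time: 12.55
tool_pos: [0.5812, 0.0096, 0.0811]
tcp_rot: [-2.062, -2.37, 0.001]
wrist_force: [1.0, -0.2, -0.6]
width: 0.468
grip_force: 0.0
```

>>> jog_arm(
  deltas=[0, 0, 0, 0, 0, 0, -1, 0, 0, 0, 0, 0, 0, -1, 0, 0, 0, 0, 0, 0, -1, 0, 0, 0, 0, 0, 0, -1],
  squeeze=20,
)

```text
time: 12.95
tool_pos: [0.5809, 0.0092, 0.0823]
tcp_rot: [2.062, 2.37, -0.0]
wrist_force: [-6.0, -1.2, 5.0]
width: 0.125
grip_force: 22.3
```

```bash
python3 - <<'E'
from h import *
c=read_camera("side")
cv2.imwrite("pics/s4.png",cv2.resize(c["color"][150:270,150:310],(640,480),interpolation=cv2.INTER_CUBIC))
E
```

```text
(no output)
```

View pics/s4.png

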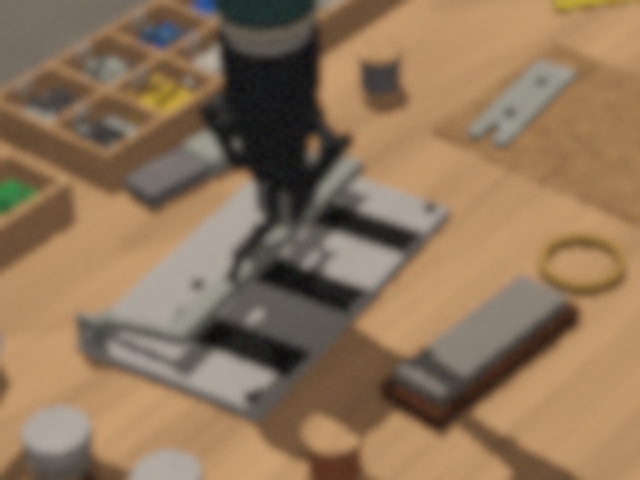

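The side view shows the fingers closed around the middle of the handle at about (285,225), so I'll swing the bar along its arc.

>>> jog_arm(
  deltas=[0, 0.004, -0.006, 0, 0, 0, -1, 0, 0.0087, -0.012, 0, 0, 0, -1, 0, 0.0135, -0.0175, 0, 0, 0, -1, 0, 0.019, -0.0223, 0, 0, 0, -1, 0, 0.0247, -0.027, 0, 0, 0, -1, 0, 0.0307, -0.0312, 0, 0, 0, -1, 0, 0.037, -0.035, 0, 0, 0, -1, 0, 0.0437, -0.0381, 0, 0, 0, -1],
)

```text
time: 13.8
tool_pos: [0.6191, 0.0145, 0.1208]
tcp_rot: [-2.056, -2.364, 0.016]
wrist_force: [-21.9, -3.7, 20.4]
width: 0.126
grip_force: 23.0
```

>>> jog_arm(
  deltas=[0, 0.0138, -0.0049, 0, 0, 0, -1, 0, 0.021, -0.0065, 0, 0, 0, -1, 0, 0.0283, -0.0077, 0, 0, 0, -1, 0, 0.0356, -0.0082, 0, 0, 0, -1, 0, 0.043, -0.0083, 0, 0, 0, -1, 0, 0.048, -0.008, 0, 0, 0, -1, 0, 0.054, -0.007, 0, 0, 0, -1, 0, 0.054, -0.007, 0, 0, 0, -1],
)

```text
time: 14.6
tool_pos: [0.6793, 0.0227, 0.1278]
tcp_rot: [2.061, 2.369, 0.002]
wrist_force: [-2.8, -1.7, 4.9]
width: 0.127
grip_force: 23.2
```

>>> jog_arm(
  deltas=[0, 0, 0, 0, 0, 0, -0.3, 0, 0, 0, 0, 0, 0, -0.3, 0, 0, 0, 0, 0, 0, -0.3, 0, 0, -0.05, 0, 0, 0, -0.3, 0, 0, -0.09, 0, 0, 0, 0.5, 0, 0, -0.09, 0, 0, 0, 0.5, 0, 0, -0.09, 0, 0, 0, 0.5],
)

```text
time: 15.3
tool_pos: [0.6792, 0.0231, 0.2183]
tcp_rot: [2.06, 2.368, 0.005]
wrist_force: [-0.4, 0.6, -0.3]
width: 0.754
grip_force: 0.0
```

```bash
python3 - <<'E'
from h import *
go(.578,-.355,.20,96)
c=read_camera("top"); cv2.imwrite("pics/t5.png",cv2.resize(c["color"][100:250,160:400],(800,500),interpolation=cv2.INTER_CUBIC))
E
```

```text
delta [-0.3604 -0.1527  0.0178] rot [0.3 0.  2. ]
```

>>> jog_arm(
  deltas=[-0.36, -0.153, 0.018, 0, 0, 2, 0.5, -0.36, -0.153, 0.018, 0, 0, 2, 0.5, -0.36, -0.153, 0.018, 0, 0, 2, 0.5, -0.36, -0.153, 0.018, 0, 0, 2, 0.5, -0.36, -0.153, 0.018, 0, 0, 2, 0.5, -0.36, -0.153, 0.018, 0, 0, 2, 0.5, -0.36, -0.153, 0.018, 0, 0, 2, 0.5, -0.36, -0.153, 0.018, 0, 0, 2, 0.5],
)

```text
time: 16.15
tool_pos: [0.574, -0.3565, 0.1952]
tcp_rot: [-2.101, -2.33, 0.001]
wrist_force: [0.1, -0.1, 0.0]
width: 0.75
grip_force: 0.0
```

```bash
python3 - <<'E'
from h import *
go(.578,-.355,.20,96)
c=read_camera("wrist"); np.save("pics/w5.npy",c,allow_pickle=True)
cv2.imwrite("pics/w5.png",c["color"])
E
```

```text
delta [ 0.001   0.0041 -0.0048] rot [-0.2 -0.1 -0.1]
```

View pics/w5.png

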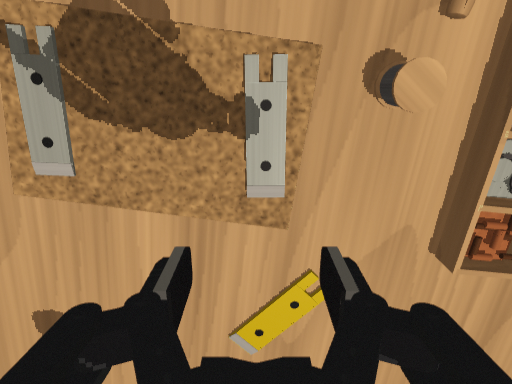

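Both steel blades are in view. The far one spans (245–288, 54–198), the near one (5–75, 25–176), both with the notch up. The yellow look-alike lies off the mat.

```bash
cat >> h.py <<'E'
def blades(c,z=.008,boxes=None,smax=70):
    """fit of steel blades in a wrist view: centre, heading from notch side"""
    hsv=cv2.cvtColor(c["color"],cv2.COLOR_BGR2HSV); m=((hsv[...,1]<smax)&(hsv[...,2]>55)).astype(np.uint8)*255
    m[245:]=0; m=cv2.morphologyEx(m,cv2.MORPH_OPEN,np.ones((3,3),np.uint8)); out=[]
    for k in cv2.findContours(m,cv2.RETR_EXTERNAL,cv2.CHAIN_APPROX_NONE)[0]:
        if cv2.contourArea(k)<1500: continue
        w=np.array([ray(c,u,v,z)[:2] for u,v in k[:,0]])
        r=cv2.minAreaRect((w*1000).astype(np.float32)); L,W=max(r[1]),min(r[1])
        b=cv2.boxPoints(r)/1000; e=[b[1]-b[0],b[2]-b[1]]; d=max(e,key=np.linalg.norm); d/=np.linalg.norm(d)
        cen=np.array(r[0])/1000
        # area centroid lies away from notch end
        mm=cv2.moments((w*1000).astype(np.float32).reshape(-1,1,2)); g=np.array([mm["m10"],mm["m01"]])/mm["m00"]/1000
        if (g-cen)@d>0: d=-d
        out.append((cen,np.degrees(np.arctan2(d[1],d[0])),L,W)); print("blade",cen.round(4),"head",round(out[-1][1],1),"LxW",round(L,1),round(W,1),"px",cv2.boundingRect(k))
    return out
E
python3 - <<'E'
from h import *
c=np.load("pics/w5.npy",allow_pickle=True).item(); blades(c)
q=lambda u,v:ray(c,u,v,.008)[:2].round(4)
print([q(*p) for p in ((245,54),(288,54),(285,198),(246,198))])
E
```

```text
blade [ 0.5788 -0.3146] head 96.4 LxW 137.6 39.6 px (244, 54, 44, 143)
blade [ 0.3635 -0.3135] head 93.5 LxW 138.5 42.5 px (6, 24, 69, 152)
[array([ 0.5525, -0.2482]), array([ 0.5915, -0.2441]), array([ 0.6075, -0.3828]), array([ 0.5666, -0.3872])]
```

```bash
python3 - <<'E'
from h import *
print(bot.tip_extent,[a for a in dir(bot) if a[0]!='_'])
go(.5812,-.335,.05,96.4); print(readout.read_state()["tool_pos"])
E
```

```text
0.017 ['MotionError', 'tip_extent']
delta [0.0267 0.0126 0.1447] rot [-0.3  0.1 -0.7]
[ 0.57198781 -0.3624713   0.1948419 ]
```

>>> jog_arm(
  deltas=[0, 0, 0, 0, 0, 0, 0.5, 0, 0, 0, 0, 0, 0, 0.5],
)

```text
time: 16.4
tool_pos: [0.5754, -0.354, 0.1959]
tcp_rot: [-2.101, -2.33, -0.0]
wrist_force: [0.6, 0.2, -0.4]
width: 0.749
grip_force: 0.0
```

```bash
python3 - <<'E'
from h import *
c=read_camera("wrist"); blades(c)
go(.5812,-.335,.04,96.4)
E
```

```text
blade [ 0.5789 -0.3147] head 96.4 LxW 137.7 39.5 px (243, 57, 43, 142)
blade [ 0.3636 -0.3135] head 93.6 LxW 138.5 42.5 px (5, 27, 69, 151)
delta [0.0174 0.0075 0.1565] rot [-0.1 -0.1 -0.4]
```

>>> jog_arm(
  deltas=[0.0175, 0.0075, 0.05, 0, 0, -0.4, 0.5, 0.0175, 0.0075, 0.1, 0, 0, -0.4, 0.5, 0.0175, 0.0075, 0.14, 0, 0, -0.4, 0.5, 0.0175, 0.0075, 0.165, 0, 0, -0.4, 0.3, 0.0175, 0.0075, 0.169, 0, 0, -0.4, 0.2, 0.0175, 0.0075, 0.169, 0, 0, -0.4, 0.2],
)

```text
time: 17.05
tool_pos: [0.5819, -0.3348, 0.0283]
tcp_rot: [-2.091, -2.342, 0.0]
wrist_force: [-0.3, 0.1, 0.6]
width: 0.602
grip_force: 0.0
```

>>> jog_arm(
  deltas=[0, 0, 0.002, 0, 0, 0, 0.2, 0, 0, 0.004, 0, 0, 0, 0.2, 0, 0, 0.006, 0, 0, 0, 0.2, 0, 0, 0.007, 0, 0, 0, 0.2, 0, 0, 0.007, 0, 0, 0, 0.2],
)

```text
time: 17.55
tool_pos: [0.582, -0.3368, 0.0225]
tcp_rot: [2.095, 2.341, 0.0]
wrist_force: [0.1, 0.2, -0.9]
width: 0.599
grip_force: 0.0
```

>>> jog_arm(
  deltas=[0, 0, 0.003, 0, 0, 0, 0.2, 0, 0, 0.003, 0, 0, 0, 0.2, 0, 0, 0.003, 0, 0, 0, -0.5, 0, 0, 0.003, 0, 0, 0, -0.5, 0, 0, 0.003, 0, 0, 0, -0.5, 0, 0, 0.003, 0, 0, 0, -0.5],
  squeeze=60,
)

```text
time: 18.15
tool_pos: [0.582, -0.3367, 0.0193]
tcp_rot: [2.095, 2.341, -0.0]
wrist_force: [-1.1, -0.1, 2.0]
width: 0.438
grip_force: 60.6
```

>>> jog_arm(
  deltas=[0, 0, 0, 0, 0, 0, -0.5, 0, 0, 0, 0, 0, 0, -0.5],
)

```text
time: 18.35
tool_pos: [0.5819, -0.3367, 0.0193]
tcp_rot: [2.095, 2.341, -0.0]
wrist_force: [-0.9, -0.6, 2.6]
width: 0.439
grip_force: 60.7
```

>>> jog_arm(
  deltas=[0, 0, -0.02, 0, 0, 0, -0.5, 0, 0, -0.06, 0, 0, 0, -0.5, 0, 0, -0.1, 0, 0, 0, -0.5, 0, 0, -0.12, 0, 0, 0, -0.5, 0, 0, -0.12, 0, 0, 0, -0.5, 0, 0, -0.12, 0, 0, 0, -0.5],
)

```text
time: 18.95
tool_pos: [0.5815, -0.3362, 0.1381]
tcp_rot: [-2.094, -2.341, 0.0]
wrist_force: [-0.0, -0.4, -3.1]
width: 0.442
grip_force: 60.8
```

```bash
python3 - <<'E'
from h import *
c=read_camera("wrist"); np.save("pics/w6.npy",c,allow_pickle=True)
cv2.imwrite("pics/w6.png",c["color"]); s=readout.read_state(); print(s["tool_pos"],psi_of(s),s["wrist_force"])
E
```

```text
[ 0.58064417 -0.3357205   0.1366838 ] 96.36564501133914 [ 0.42534078  0.6103104  -2.74299678]
```

View pics/w6.png

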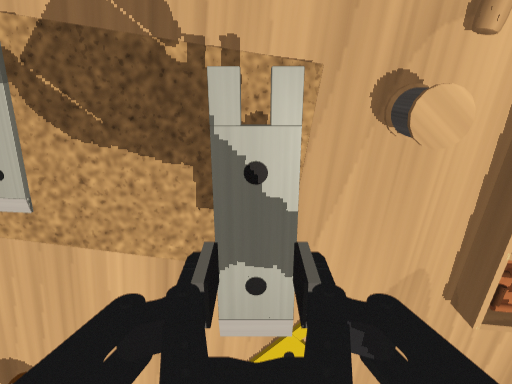

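The blade hangs level and straight in the fingers: its notch end is at row 67, columns 208–304, and the notch floor is at row 125.

```bash
cat >> h.py <<'E'
def inhand(c,pts,tcp,psi,dz=-.0113):
    a=np.radians(psi); X=np.array([np.cos(a),np.sin(a)]); Y=np.array([np.sin(a),-np.cos(a)])
    for u,v in pts:
        d=ray(c,u,v,tcp[2]+dz)[:2]-np.array(tcp)[:2]; print((u,v),"tool xy mm",(1000*np.array([d@X,d@Y])).round(1))
E
python3 - <<'E'
from h import *
c=np.load("pics/w6.npy",allow_pickle=True).item()
inhand(c,[(208,67),(304,67),(256.5,125),(219,335),(294,335),(241,100),(272,100)],[.58064,-.33572,.13668],96.37)
go(.5,-.13,.16,8)
E
```

```text
(208, 67) tool xy mm [ 89.7 -18.6]
(304, 67) tool xy mm [89.8 20.4]
(256.5, 125) tool xy mm [66.6  1.2]
(219, 335) tool xy mm [-46.7 -19.1]
(294, 335) tool xy mm [-46.6  21.9]
(241, 100) tool xy mm [76.9 -5.3]
(272, 100) tool xy mm [76.9  7.7]
delta [ 0.2134 -0.0574 -0.0227] rot [-0.2  0.  88.4]
```

>>> jog_arm(
  deltas=[0.06, 0, -0.01, 0, 0, 8, -0.5, 0.08, 0, -0.01, 0, 0, 16, -0.5, 0.1, 0, -0.01, 0, 0, 24, -0.5, 0.12, 0, -0.01, 0, 0, 32, -0.5, 0.15, 0, -0.01, 0, 0, 40, -0.5, 0.17, 0.02, -0.01, 0, 0, 48, -0.5, 0.2, 0.02, -0.01, 0, 0, 56, -0.5, 0.22, 0.02, -0.01, 0, 0, 64, -0.5],
)

```text
time: 19.8
tool_pos: [0.5754, -0.1135, 0.1457]
tcp_rot: [-3.016, -0.867, 0.008]
wrist_force: [0.1, 0.7, -2.8]
width: 0.437
grip_force: 61.0
```

```bash
python3 - <<'E'
from h import *
go(.513,-.086,.10,8)
E
```

```text
delta [-0.0382 -0.0562  0.0461] rot [-0.2  0.3 24.1]
```

>>> jog_arm(
  deltas=[-0.038, -0.056, 0, 0, 0, 8, -0.5, -0.038, -0.056, 0, 0, 0, 16, -0.5, -0.038, -0.056, 0.046, 0, 0, 24, -0.5, -0.038, -0.056, 0.046, 0, 0, 24, -0.5, -0.038, -0.056, 0.046, 0, 0, 24, -0.5, -0.038, -0.056, 0.046, 0, 0, 24, -0.5],
)

```text
time: 20.4
tool_pos: [0.516, -0.089, 0.1034]
tcp_rot: [3.133, 0.232, 0.0]
wrist_force: [1.1, 0.6, -2.0]
width: 0.439
grip_force: 61.6
```

```bash
python3 - <<'E'
from h import *
c=read_camera("wrist"); s=readout.read_state(); c["tcp"]=s["tool_pos"];c["psi"]=psi_of(s); np.save("pics/w7.npy",c,allow_pickle=True)
cv2.imwrite("pics/w7.png",cv2.resize(c["color"],(800,600),interpolation=cv2.INTER_CUBIC)); print(c["tcp"],c["psi"],c["origin"])
E
```

```text
[ 0.51660704 -0.08919438  0.10411305] 8.430942117885285 [ 0.59906867 -0.0767571   0.22780887]
```

View pics/w7.png

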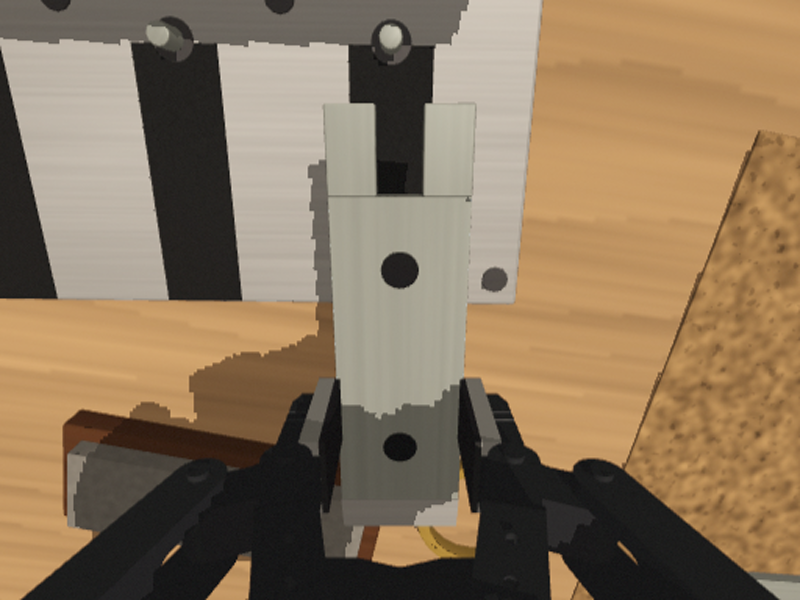

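The view shows pin 1's foot at (392,42), its top at (391,35), and pin 2's foot at (172,40) in 800-px scale. The jig's front-right corner is at (514,302), and the notch end of the held blade is at row 103, columns 324–475.

```bash
python3 - <<'E'
from h import *
c=np.load("pics/w7.npy",allow_pickle=True).item(); k=1.5625
r=lambda u,v,z: ray(c,u/k,v/k,z)[:2]
p1=r(392,42,.012); p1t=r(391,34,.026); p2=r(172,40,.012); p2t=r(159,36,.026); fr=r(514,302,.012); fl=r(60,299,.012)
for n,p in dict(p1=p1,p1t=p1t,p2=p2,p2t=p2t,fr=fr,fl=fl).items(): print(n,p.round(4))
d=fl-fr; print("yaw front",np.degrees(np.arctan2(-d[0],d[1]))); d=p2-p1; print("yaw pins",np.degrees(np.arctan2(-d[0],d[1])),np.linalg.norm(d))
a=np.radians(8.2); xd=np.array([np.cos(a),np.sin(a)]); yd=np.array([-xd[1],xd[0]])
print("p1 from fr",fr+.110*xd+.059*yd)
inhand(c,[(324/k,103/k),(475/k,103/k),(400/k,195/k),(375/k,150/k),(425/k,150/k)],c["tcp"],c["psi"])
E
```

```text
p1 [ 0.6311 -0.0689]
p1t [ 0.6316 -0.0687]
p2 [0.619  0.0167]
p2t [0.6183 0.0154]
fr [ 0.5323 -0.1407]
fl [0.5024 0.0682]
yaw front 8.142549823480175
yaw pins 8.061669287150673 0.08649456300972616
p1 from fr [ 0.63275388 -0.0665656 ]
(207.36, 65.92) tool xy mm [ 90.  -19.5]
(304.0, 65.92) tool xy mm [90. 19.]
(256.0, 124.8) tool xy mm [66.8 -0.1]
(240.0, 96.0) tool xy mm [78.5 -6.7]
(272.0, 96.0) tool xy mm [78.5  6.5]
```

```bash
python3 - <<'E'
from h import *
go(.5538,-.0798,.06,8.1); print(readout.read_state()["tool_pos"])
E
```

```text
delta [ 0.0381 -0.0039  0.0442] rot [ 0.  -0.1  0.3]
[ 0.51660704 -0.08919438  0.10411305]
```

>>> jog_arm(
  deltas=[0.038, -0.004, 0.015, 0, 0, 0.3, -0.5, 0.038, -0.004, 0.03, 0, 0, 0.3, -0.5, 0.038, -0.004, 0.045, 0, 0, 0.3, -0.5, 0.038, -0.004, 0.045, 0, 0, 0.3, -0.5, 0.038, -0.004, 0.045, 0, 0, 0.3, -0.5],
)

```text
time: 20.95
tool_pos: [0.5514, -0.0794, 0.0577]
tcp_rot: [-3.133, -0.221, 0.003]
wrist_force: [0.3, -0.5, -3.1]
width: 0.438
grip_force: 61.6
```

```bash
python3 - <<'E'
from h import *
c=read_camera("wrist"); s=readout.read_state(); c["tcp"]=s["tool_pos"];c["psi"]=psi_of(s); np.save("pics/w8.npy",c,allow_pickle=True)
cv2.imwrite("pics/w8.png",cv2.resize(c["color"][0:240,130:390],(650,600),interpolation=cv2.INTER_CUBIC))
go(.5538,-.0798,.0293,8.1)
E
```

```text
delta [0.0017 0.0006 0.0291] rot [-0.  0. -0.]
```

View pics/w8.png

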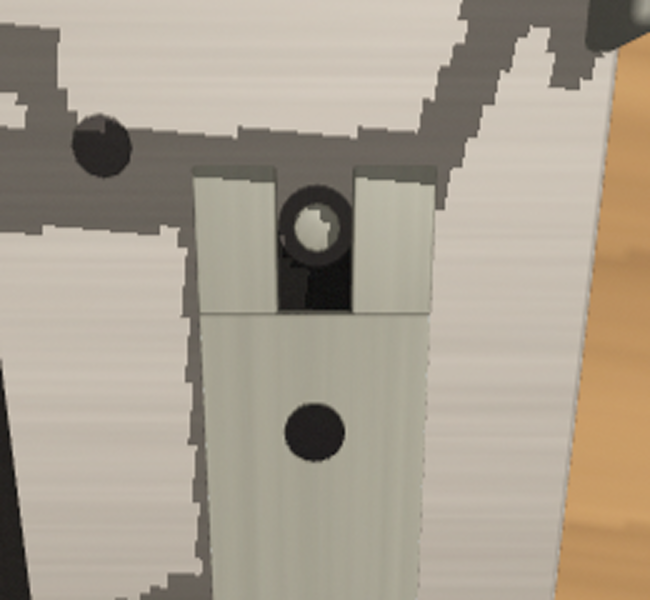

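The pin head sits inside and centred in the notch (315,228), so I'll lower and then push home.

>>> jog_arm(
  deltas=[0.001, 0, 0.01, 0, 0, 0, -0.5, 0.001, 0, 0.02, 0, 0, 0, -0.5, 0.001, 0, 0.025, 0, 0, 0, -0.5, 0.001, 0, 0.027, 0, 0, 0, -0.5, 0.001, 0, 0.0285, 0, 0, 0, -0.5, 0.001, 0, 0.0285, 0, 0, 0, -0.5],
)

```text
time: 21.6
tool_pos: [0.5533, -0.0791, 0.0296]
tcp_rot: [-3.134, -0.221, 0.0]
wrist_force: [-0.7, -0.5, -2.1]
width: 0.438
grip_force: 61.7
```

>>> jog_arm(
  deltas=[0.002, 0, 0, 0, 0, 0, -0.5, 0.004, 0, 0, 0, 0, 0, -0.5, 0.006, 0, 0, 0, 0, 0, -0.5, 0.007, 0, 0, 0, 0, 0, -0.5, 0.007, 0, 0, 0, 0, 0, -0.5],
)

```text
time: 22.1
tool_pos: [0.5606, -0.0782, 0.0297]
tcp_rot: [3.134, 0.221, 0.001]
wrist_force: [0.0, 0.0, -1.3]
width: 0.44
grip_force: 61.7
```

```bash
python3 - <<'E'
from h import *
go(.5617,-.0787,.0293,8.1); print(readout.read_state()["wrist_force"])
E
```

```text
delta [0.001  0.0007 0.0004] rot [ 0. -0. -0.]
[ 0.01570793  0.00400163 -1.32758144]
```

>>> jog_arm(
  deltas=[0.001, 0, 0.0005, 0, 0, 0, -0.5, 0.001, 0, 0.0005, 0, 0, 0, -0.5],
)

```text
time: 22.3
tool_pos: [0.5608, -0.0781, 0.0293]
tcp_rot: [-3.134, -0.221, 0.002]
wrist_force: [-3.5, -0.7, 1.6]
width: 0.44
grip_force: 62.2
```

>>> jog_arm(
  deltas=[0.001, 0, 0, 0, 0, 0, -0.5, 0.001, 0, 0, 0, 0, 0, -0.5],
)

```text
time: 22.5
tool_pos: [0.5608, -0.0781, 0.0293]
tcp_rot: [-3.134, -0.221, 0.005]
wrist_force: [-6.4, -2.1, 5.3]
width: 0.438
grip_force: 62.5
```

>>> jog_arm(
  deltas=[0.001, 0, 0, 0, 0, 0, -0.5, 0.001, 0, 0, 0, 0, 0, -0.5],
)

```text
time: 22.7
tool_pos: [0.5609, -0.0781, 0.0292]
tcp_rot: [-3.134, -0.222, 0.008]
wrist_force: [-8.7, -2.7, 9.0]
width: 0.444
grip_force: 62.8
```

>>> jog_arm(
  deltas=[0, 0, 0, 0, 0, 0, 0.2, 0, 0, 0, 0, 0, 0, 0.2, 0, 0, 0, 0, 0, 0, 0.2, 0, 0, -0.02, 0, 0, 0, 0.2, 0, 0, -0.06, 0, 0, 0, 0.2, -0.04, 0, -0.1, 0, 0, 0, 0.2, -0.04, 0, -0.1, 0, 0, 0, 0.2],
)

```text
time: 23.4
tool_pos: [0.5249, -0.084, 0.1339]
tcp_rot: [3.132, 0.221, 0.011]
wrist_force: [0.4, -0.5, 0.2]
width: 0.599
grip_force: 0.0
```

```bash
python3 - <<'E'
from h import *
c=read_camera("wrist"); np.save("pics/w9.npy",c,allow_pickle=True)
cv2.imwrite("pics/w9.png",cv2.resize(c["color"][0:250],(800,390),interpolation=cv2.INTER_CUBIC))
go(.363,-.355,.20,93.5)
E
```

```text
delta [-0.1976  0.246  -0.068 ] rot [  0.3  -0.2 -85.5]
```

View pics/w9.png

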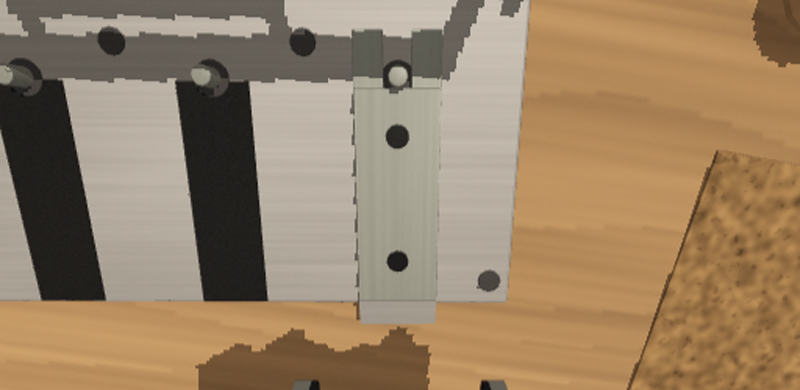

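Blade 1 is seated: the pin is at the notch floor (398,77), the blade is square, and its edge hangs over the front. Next is the near blade.

>>> jog_arm(
  deltas=[-0.04, 0.04, -0.06, 0, 0, -8, 0.5, -0.08, 0.08, -0.068, 0, 0, -16, 0.5, -0.12, 0.12, -0.068, 0, 0, -24, 0.5, -0.15, 0.16, -0.068, 0, 0, -32, 0.5, -0.17, 0.2, -0.068, 0, 0, -40, 0.5, -0.19, 0.24, -0.068, 0, 0, -48, 0.5, -0.198, 0.246, -0.068, 0, 0, -56, 0.5, -0.198, 0.246, -0.068, 0, 0, -64, 0.5],
)

```text
time: 24.25
tool_pos: [0.3609, -0.3578, 0.196]
tcp_rot: [2.569, 1.808, -0.001]
wrist_force: [-0.4, 0.2, 0.1]
width: 0.747
grip_force: 0.0
```

>>> jog_arm(
  deltas=[0, 0, 0, 0, 0, -8, 0.5, 0, 0, 0, 0, 0, -16, 0.5, 0, 0, 0, 0, 0, -21.5, 0.5, 0, 0, 0, 0, 0, -21.5, 0.5, 0, 0, 0, 0, 0, -21.5, 0.5],
)

```text
time: 24.75
tool_pos: [0.3622, -0.3545, 0.196]
tcp_rot: [-2.192, -2.249, -0.0]
wrist_force: [-1.7, -0.1, -0.7]
width: 0.751
grip_force: 0.0
```

```bash
python3 - <<'E'
from h import *
c=read_camera("wrist"); cv2.imwrite("pics/w10.png",c["color"])
b=blades(c)
s=readout.read_state(); print(s["tool_pos"],psi_of(s))
for cen,h,L,W in b:
    if 132<L<145:
        a=np.radians(h); p=cen-.02*np.array([np.cos(a),np.sin(a)]); print(p); go(*p,.0265,h)
E
```

```text
blade [ 0.361  -0.3133] head 93.5 LxW 138.4 39.6 px (232, 53, 45, 144)
[ 0.36221179 -0.35451984  0.19621294] 91.49850334812903
[ 0.36221836 -0.33331085]
delta [0.021  0.0007 0.1697] rot [-0.  -0.1 -2. ]
```

>>> jog_arm(
  deltas=[0.021, 0.0005, 0.05, 0, 0, -2, 0.5, 0.021, 0.0005, 0.1, 0, 0, -2, 0.5, 0.021, 0.0005, 0.14, 0, 0, -2, 0.5, 0.021, 0.0005, 0.165, 0, 0, -2, 0.3, 0.021, 0.0005, 0.17, 0, 0, -2, 0.2, 0.021, 0.0005, 0.17, 0, 0, -2, 0.2],
)

```text
time: 25.4
tool_pos: [0.3617, -0.3332, 0.0264]
tcp_rot: [-2.15, -2.288, -0.0]
wrist_force: [0.3, -0.3, 0.5]
width: 0.605
grip_force: 0.0
```

>>> jog_arm(
  deltas=[0, 0, 0.003, 0, 0, 0, 0.2, 0, 0, 0.005, 0, 0, 0, 0.2, 0, 0, 0.0065, 0, 0, 0, 0.2, 0, 0, 0.0065, 0, 0, 0, 0.2],
)

```text
time: 25.8
tool_pos: [0.3624, -0.3342, 0.0214]
tcp_rot: [2.15, 2.289, -0.0]
wrist_force: [0.3, -0.7, 0.5]
width: 0.599
grip_force: 0.0
```

>>> jog_arm(
  deltas=[0, 0, 0.002, 0, 0, 0, 0.2, 0, 0, 0.002, 0, 0, 0, 0.2, 0, 0, 0.002, 0, 0, 0, -0.5, 0, 0, 0.002, 0, 0, 0, -0.5, 0, 0, 0.002, 0, 0, 0, -0.5, 0, 0, 0.002, 0, 0, 0, -0.5],
)

```text
time: 26.4
tool_pos: [0.3622, -0.3338, 0.0191]
tcp_rot: [2.151, 2.29, 0.0]
wrist_force: [-0.4, 1.5, 5.6]
width: 0.44
grip_force: 60.1
```

>>> jog_arm(
  deltas=[0, 0, 0, 0, 0, 0, -0.5, 0, 0, -0.02, 0, 0, 0, -0.5, 0, 0, -0.06, 0, 0, 0, -0.5, 0, 0, -0.1, 0, 0, 0, -0.5, 0, 0, -0.13, 0, 0, 0, -0.5, 0, 0, -0.13, 0, 0, 0, -0.5],
)

```text
time: 27.0
tool_pos: [0.3645, -0.3362, 0.153]
tcp_rot: [2.144, 2.283, -0.001]
wrist_force: [0.4, -0.1, -3.3]
width: 0.442
grip_force: 61.3
```

```bash
python3 - <<'E'
from h import *
a=np.radians(8.1); xd=np.array([np.cos(a),np.sin(a)]); yd=np.array([-xd[1],xd[0]])
p3=np.array([.6313,-.0688])+.172*yd; print("pin3",p3)
print("stage",p3-.12*xd,"short",p3-.0783*xd,"home",p3-.0703*xd)
go(*(p3-.12*xd),.105,8.1)
E
```

```text
pin3 [0.60706499 0.10148407]
stage [0.48826215 0.08457592] short [0.52954614 0.0904515 ] home [0.53746632 0.09157871]
delta [0.4125 0.1497 0.046 ] rot [ 0.6  0.1 85.5]
```

>>> jog_arm(
  deltas=[0.05, 0.02, 0, 0, 0, 8, -0.5, 0.09, 0.035, 0, 0, 0, 16, -0.5, 0.13, 0.05, 0, 0, 0, 24, -0.5, 0.17, 0.065, 0, 0, 0, 32, -0.5, 0.21, 0.08, 0, 0, 0, 40, -0.5, 0.25, 0.095, 0, 0, 0, 48, -0.5, 0.29, 0.11, 0, 0, 0, 56, -0.5, 0.33, 0.12, 0, 0, 0, 64, -0.5],
)

```text
time: 27.8
tool_pos: [0.4587, -0.0031, 0.1461]
tcp_rot: [-3.0, -0.928, 0.005]
wrist_force: [0.7, 0.1, -3.1]
width: 0.438
grip_force: 61.3
```

```bash
python3 - <<'E'
from h import *
go(.488,.0846,.105,8.1)
E
```

```text
delta [ 0.0738 -0.0557  0.041 ] rot [-0.1  0.2 26.3]
```

>>> jog_arm(
  deltas=[0.074, -0.056, 0, 0, 0, 8, -0.5, 0.074, -0.056, 0, 0, 0, 16, -0.5, 0.074, -0.056, 0.02, 0, 0, 24, -0.5, 0.074, -0.056, 0.04, 0, 0, 26.3, -0.5, 0.074, -0.056, 0.04, 0, 0, 26.3, -0.5, 0.074, -0.056, 0.04, 0, 0, 26.3, -0.5],
)

```text
time: 28.4
tool_pos: [0.4869, 0.0831, 0.1065]
tcp_rot: [3.133, 0.231, -0.007]
wrist_force: [0.5, -0.7, -2.4]
width: 0.443
grip_force: 61.4
```

```bash
python3 - <<'E'
from h import *
c=read_camera("wrist"); s=readout.read_state(); c["tcp"]=s["tool_pos"];c["psi"]=psi_of(s); np.save("pics/w11.npy",c,allow_pickle=True)
cv2.imwrite("pics/w11.png",cv2.resize(c["color"],(800,600),interpolation=cv2.INTER_CUBIC)); print(c["tcp"],c["psi"])
go(.5295,.0905,.06,8.1)
E
```

```text
[0.48816148 0.08308272 0.1077698 ] 8.413153809673139
delta [ 0.0421 -0.0013  0.0477] rot [-0.   0.1  0.3]
```

View pics/w11.png

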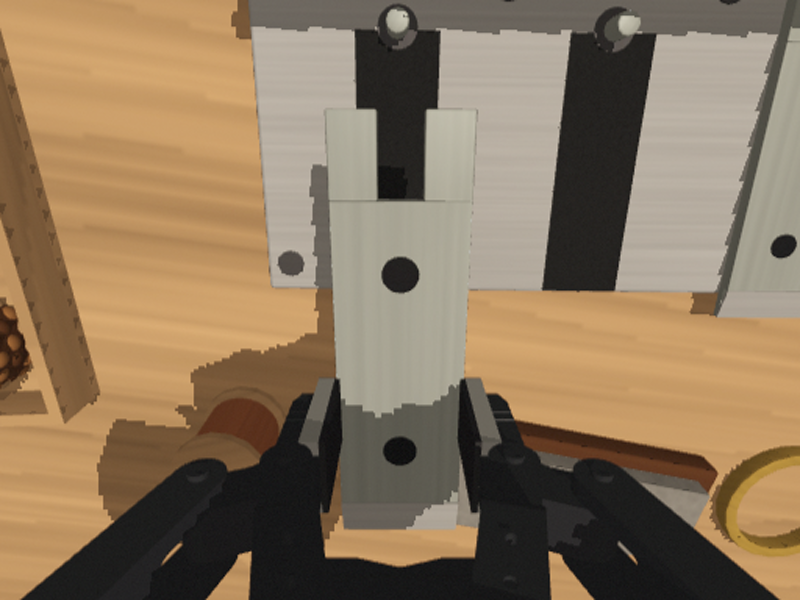

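Pin 3's foot is at (398,27), with the blade straight and aligned below it. The blade's end is at row 109, columns 326–477, and the spool stands clear of the gripper.

```bash
python3 - <<'E'
from h import *
c=np.load("pics/w11.npy",allow_pickle=True).item(); k=1.5625
print("pin3",ray(c,398/k,27/k,.012)[:2].round(4),ray(c,398/k,20/k,.026)[:2].round(4))
inhand(c,[(326/k,109/k),(477/k,109/k),(401/k,200/k)],c["tcp"],c["psi"])
E
```

```text
pin3 [0.6077 0.1016] [0.6076 0.1016]
(208.64, 69.76) tool xy mm [ 87.9 -18.9]
(305.28, 69.76) tool xy mm [88.  19.5]
(256.64, 128.0) tool xy mm [65.   0.3]
```

>>> jog_arm(
  deltas=[0.044, -0.001, 0.015, 0, 0, 0.3, -0.5, 0.044, -0.001, 0.03, 0, 0, 0.3, -0.5, 0.044, -0.001, 0.047, 0, 0, 0.3, -0.5, 0.044, -0.001, 0.047, 0, 0, 0.3, -0.5, 0.044, -0.001, 0.047, 0, 0, 0.3, -0.5],
)

```text
time: 28.95
tool_pos: [0.5323, 0.0904, 0.062]
tcp_rot: [3.134, 0.221, -0.0]
wrist_force: [1.0, 0.3, -3.0]
width: 0.44
grip_force: 61.4
```

```bash
python3 - <<'E'
from h import *
go(.5319,.0908,.0294,8.1)
c=read_camera("wrist"); g=cv2.cvtColor(c["color"],cv2.COLOR_BGR2GRAY)
cv2.imwrite("pics/w12.png",cv2.resize(c["color"][0:240,130:390],(650,600),interpolation=cv2.INTER_CUBIC))
E
```

```text
delta [-0.0003 -0.0005  0.0326] rot [ 0.  0. -0.]
```

View pics/w12.png

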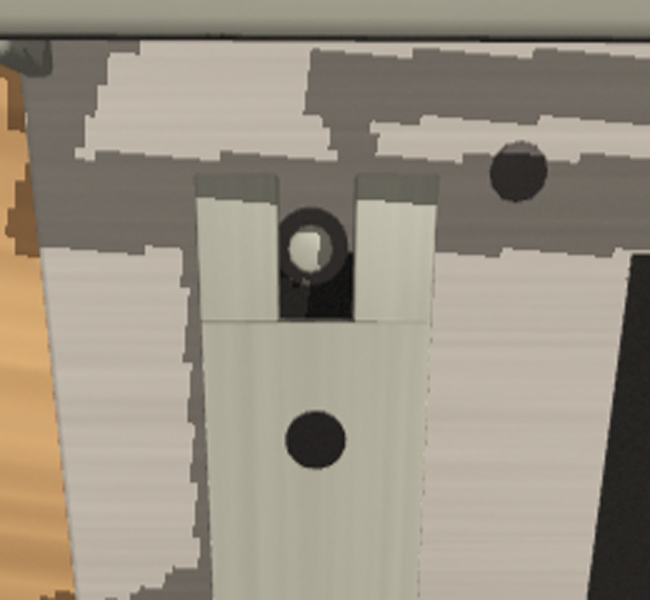

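The pin at (312,246) is inside the notch about 0.8 mm left of centre, so I'll correct that as I lower.

>>> jog_arm(
  deltas=[0, -0.0007, 0.01, 0, 0, 0, -0.5, 0, -0.0007, 0.02, 0, 0, 0, -0.5, 0, -0.0007, 0.028, 0, 0, 0, -0.5, 0, -0.0007, 0.031, 0, 0, 0, -0.5, 0, -0.0007, 0.0325, 0, 0, 0, -0.5, 0, -0.0007, 0.0325, 0, 0, 0, -0.5],
)

```text
time: 29.6
tool_pos: [0.5317, 0.0915, 0.0292]
tcp_rot: [3.134, 0.221, -0.002]
wrist_force: [-1.6, -0.3, -2.6]
width: 0.44
grip_force: 61.6
```

>>> jog_arm(
  deltas=[0.002, 0, 0, 0, 0, 0, -0.5, 0.004, 0, 0, 0, 0, 0, -0.5, 0.006, 0, 0, 0, 0, 0, -0.5, 0.007, 0, 0, 0, 0, 0, -0.5, 0.007, 0, 0, 0, 0, 0, -0.5],
)

```text
time: 30.1
tool_pos: [0.5388, 0.0924, 0.0291]
tcp_rot: [3.134, 0.221, -0.002]
wrist_force: [-3.4, 0.1, 0.1]
width: 0.435
grip_force: 61.9
```

>>> jog_arm(
  deltas=[0.001, 0, 0, 0, 0, 0, -0.5, 0.001, 0, 0, 0, 0, 0, -0.5],
)

```text
time: 30.3
tool_pos: [0.5389, 0.0925, 0.0291]
tcp_rot: [3.134, 0.221, -0.004]
wrist_force: [-5.9, -1.2, 3.6]
width: 0.438
grip_force: 62.2
```

>>> jog_arm(
  deltas=[0.001, 0, 0, 0, 0, 0, -0.5, 0.001, 0, 0, 0, 0, 0, -0.5],
)

```text
time: 30.5
tool_pos: [0.539, 0.0925, 0.0291]
tcp_rot: [3.133, 0.221, -0.007]
wrist_force: [-9.5, -0.2, 6.6]
width: 0.438
grip_force: 62.5
```

>>> jog_arm(
  deltas=[0.001, 0, 0, 0, 0, 0, -0.5, 0.001, 0, 0, 0, 0, 0, -0.5],
)

```text
time: 30.7
tool_pos: [0.5389, 0.0924, 0.0291]
tcp_rot: [3.133, 0.221, -0.011]
wrist_force: [-12.1, -1.5, 10.2]
width: 0.439
grip_force: 62.9
```

>>> jog_arm(
  deltas=[0, 0, 0, 0, 0, 0, 0.2, 0, 0, 0, 0, 0, 0, 0.2, 0, 0, 0, 0, 0, 0, 0.2, 0, 0, -0.02, 0, 0, 0, 0.2, 0, 0, -0.06, 0, 0, 0, 0.2, -0.04, 0, -0.1, 0, 0, 0, 0.2, -0.05, 0.04, -0.15, 0, 0, 0, 0.2, -0.05, 0.06, -0.17, 0, 0, 0, 0.2],
)

```text
time: 31.5
tool_pos: [0.5003, 0.0265, 0.201]
tcp_rot: [-3.133, -0.225, -0.002]
wrist_force: [1.2, -0.2, 0.5]
width: 0.597
grip_force: 0.0
```

>>> jog_arm(
  deltas=[0, 0.03, 0, 0, 0, 0, 0.2, 0, 0.03, 0, 0, 0, 0, 0.2, 0, 0.03, 0, 0, 0, 0, 0.2],
)

```text
time: 31.8
tool_pos: [0.5055, -0.0036, 0.1994]
tcp_rot: [-3.134, -0.218, -0.002]
wrist_force: [-0.3, 0.2, -0.9]
width: 0.602
grip_force: 0.0
```

```bash
python3 - <<'E'
from h import *
c=read_camera("wrist"); np.save("pics/w13.npy",c,allow_pickle=True); im=c["color"]; print(c["origin"],readout.read_state()["tool_pos"],psi_of())
a=np.radians(8.1); xd=np.array([np.cos(a),np.sin(a)]); yd=np.array([-xd[1],xd[0]])
P1=np.array([.6313,-.0688]); g=cv2.cvtColor(im,cv2.COLOR_BGR2GRAY)
# blade texture: dark screw holes + edge sampling. find expected pixel of blade landmarks in each bed
for n,P in (("bed1",P1),("bed3",P1+.172*yd)):
    cen=P-.0505*xd
    for nm,o in (("edge-",-.070),("notchfloor",.046),("end",.070)):
        q=cen+o*xd; print(n,nm,np.round(proj(c,[*q,.018]),1))
    # holes: dark blobs inside blade outline
    poly=np.array([proj(c,[*(cen+x*xd+y*yd),.018]) for x,y in((-.05,-.017),(.044,-.017),(.044,.017),(-.05,.017))],np.int32)
    m=np.zeros_like(g); cv2.fillPoly(m,[poly],255); d=((g<70)&(m>0)).astype(np.uint8)
    N,_,st,ce=cv2.connectedComponentsWithStats(d)
    for i in range(1,N):
        if st[i,4]>25:
            w=ray(c,*ce[i],.018)[:2]-cen; print(n,"hole at blade xy mm",(1000*np.array([w@xd,w@yd])).round(1),st[i,4])
    # edge profile along blade midline offset 10 mm, near the cutting edge
    print([int(g[int(round(v)),int(round(u))]) for u,v in [proj(c,[*(cen+x/1000*xd+.008*yd),.016]) for x in range(-80,-50,2)]])
E
```

```text
[0.58865014 0.00787774 0.32391564] [ 0.5050628  -0.00301139  0.19873792] 8.02944164926355
bed1 edge- [336.8 176.8]
bed1 notchfloor [347.6  51.8]
bed1 end [350.2  21.6]
bed1 hole at blade xy mm [25.3  1.2] 101
bed1 hole at blade xy mm [-34.4   1.1] 86
[153, 152, 146, 143, 138, 146, 150, 150, 149, 153, 152, 151, 148, 148, 148]
bed3 edge- [166.9 176.9]
bed3 notchfloor [154.9  52. ]
bed3 end [152.   21.9]
bed3 hole at blade xy mm [26.1  0.3] 107
bed3 hole at blade xy mm [-33.7   0.4] 91
[157, 158, 161, 159, 157, 149, 149, 151, 148, 153, 153, 151, 146, 150, 145]
```

Both blades read square: hole offsets differ by no more than 0.1 mm along each blade, and the two seats agree. Both also stopped against the pins with rising force. I'll now go to the handle.

>>> jog_arm(
  deltas=[0.03, 0, -0.02, 0, 0, -8, -0.3, 0.06, 0, -0.02, 0, 0, -16, -0.3, 0.1, 0, -0.02, 0, 0, -24, -0.3, 0.14, 0, -0.02, 0, 0, -32, -0.3, 0.176, -0.002, -0.02, 0, 0, -40, -0.3, 0.176, -0.002, -0.02, 0, 0, -48, -0.3, 0.176, -0.002, -0.02, 0, 0, -56, -0.3, 0.176, -0.002, -0.02, 0, 0, -64, -0.3],
)

```text
time: 32.65
tool_pos: [0.6789, 0.0253, 0.2169]
tcp_rot: [-2.532, -1.857, 0.004]
wrist_force: [-0.1, -0.4, -0.3]
width: 0.348
grip_force: 0.0
```

>>> jog_arm(
  deltas=[0, 0, 0, 0, 0, -8, -0.3, 0, 0, 0, 0, 0, -16, -0.3, 0, 0, 0, 0, 0, -24, -0.3, 0, 0, 0, 0, 0, -26, -0.3, 0, 0, 0, 0, 0, -26, -0.3],
)

```text
time: 33.15
tool_pos: [0.6786, 0.025, 0.2175]
tcp_rot: [-2.056, -2.372, 0.002]
wrist_force: [-0.4, -0.7, 0.3]
width: 0.347
grip_force: 0.0
```

```bash
python3 - <<'E'
from h import *
go(.6792,.0231,.1285,98)
E
```

```text
delta [-0.002   0.0005  0.089 ] rot [-0.1 -0.   0.2]
```

>>> jog_arm(
  deltas=[-0.002, 0.0005, 0.04, 0, 0, 0, -0.3, -0.002, 0.0005, 0.07, 0, 0, 0, -0.3, -0.002, 0.0005, 0.088, 0, 0, 0, -0.3, -0.002, 0.0005, 0.089, 0, 0, 0, -0.3, -0.002, 0.0005, 0.089, 0, 0, 0, -1, -0.002, 0.0005, 0.089, 0, 0, 0, -1, -0.002, 0.0005, 0.089, 0, 0, 0, -1, -0.002, 0.0005, 0.089, 0, 0, 0, -1],
  squeeze=20,
)

```text
time: 33.95
tool_pos: [0.68, 0.0221, 0.1304]
tcp_rot: [-2.06, -2.372, -0.001]
wrist_force: [1.5, 2.0, -5.1]
width: 0.13
grip_force: 21.9
```

```bash
python3 - <<'E'
import numpy as np
h=lambda th:(-98.1*np.cos(th+.354),98.1*np.sin(th+.354))
t=np.linspace(1.37,0,21); r=np.array([h(x) for x in t])
for base in (0,7,14): print(base,[(round(x,1),round(z,1)) for x,z in (r[base:base+8]-r[base])*[1,-1]])
E
```

```text
0 [(np.float64(0.0), np.float64(-0.0)), (np.float64(-6.7), np.float64(-0.8)), (np.float64(-13.4), np.float64(-1.1)), (np.float64(-20.1), np.float64(-1.0)), (np.float64(-26.8), np.float64(-0.4)), (np.float64(-33.4), np.float64(0.6)), (np.float64(-40.0), np.float64(2.1)), (np.float64(-46.4), np.float64(4.0))]
7 [(np.float64(0.0), np.float64(-0.0)), (np.float64(-6.3), np.float64(2.4)), (np.float64(-12.4), np.float64(5.2)), (np.float64(-18.3), np.float64(8.4)), (np.float64(-24.0), np.float64(12.0)), (np.float64(-29.4), np.float64(16.0)), (np.float64(-34.5), np.float64(20.3)), (np.float64(-39.3), np.float64(25.0))]
14 [(np.float64(0.0), np.float64(-0.0)), (np.float64(-4.5), np.float64(5.0)), (np.float64(-8.6), np.float64(10.3)), (np.float64(-12.4), np.float64(15.9)), (np.float64(-15.7), np.float64(21.7)), (np.float64(-18.7), np.float64(27.7)), (np.float64(-21.2), np.float64(33.9))]
```

>>> jog_arm(
  deltas=[0, -0.0067, -0.0008, 0, 0, 0, -1, 0, -0.0134, -0.0011, 0, 0, 0, -1, 0, -0.02, -0.001, 0, 0, 0, -1, 0, -0.0268, -0.0004, 0, 0, 0, -1, 0, -0.0334, 0.0006, 0, 0, 0, -1, 0, -0.04, 0.0021, 0, 0, 0, -1, 0, -0.0464, 0.004, 0, 0, 0, -1],
)

```text
time: 34.65
tool_pos: [0.6369, 0.0161, 0.1298]
tcp_rot: [2.057, 2.368, 0.011]
wrist_force: [2.0, 5.7, 4.5]
width: 0.127
grip_force: 21.7
```

>>> jog_arm(
  deltas=[0, -0.0063, 0.0024, 0, 0, 0, -1, 0, -0.0124, 0.0052, 0, 0, 0, -1, 0, -0.0183, 0.0084, 0, 0, 0, -1, 0, -0.024, 0.012, 0, 0, 0, -1, 0, -0.0294, 0.016, 0, 0, 0, -1, 0, -0.0345, 0.0203, 0, 0, 0, -1, 0, -0.0393, 0.025, 0, 0, 0, -1],
)

```text
time: 35.35
tool_pos: [0.5978, 0.0105, 0.1048]
tcp_rot: [2.057, 2.368, 0.01]
wrist_force: [1.4, 5.1, 3.9]
width: 0.13
grip_force: 22.7
```

>>> jog_arm(
  deltas=[0, -0.0045, 0.005, 0, 0, 0, -1, 0, -0.0086, 0.0103, 0, 0, 0, -1, 0, -0.0124, 0.0159, 0, 0, 0, -1, 0, -0.0157, 0.0217, 0, 0, 0, -1, 0, -0.0175, 0.0257, 0, 0, 0, -1, 0, -0.0175, 0.0257, 0, 0, 0, -1],
)

```text
time: 35.95
tool_pos: [0.5788, 0.0079, 0.0774]
tcp_rot: [2.059, 2.37, 0.005]
wrist_force: [1.2, 5.0, -2.0]
width: 0.128
grip_force: 23.2
```

>>> jog_arm(
  deltas=[0, -0.0015, 0.004, 0, 0, 0, -1, 0, -0.0025, 0.0065, 0, 0, 0, -1, 0, -0.0035, 0.009, 0, 0, 0, -1, 0, -0.0035, 0.009, 0, 0, 0, -1],
)

```text
time: 36.35
tool_pos: [0.5749, 0.0073, 0.0686]
tcp_rot: [2.06, 2.371, 0.004]
wrist_force: [-1.3, 4.9, 1.1]
width: 0.126
grip_force: 23.7
```

>>> jog_arm(
  deltas=[0, -0.0005, 0.0015, 0, 0, 0, -1, 0, -0.0005, 0.0015, 0, 0, 0, -1],
)

```text
time: 36.55
tool_pos: [0.5744, 0.0073, 0.0672]
tcp_rot: [2.06, 2.371, 0.004]
wrist_force: [-2.1, 5.7, 1.6]
width: 0.127
grip_force: 23.8
```

>>> jog_arm(
  deltas=[0, -0.0005, 0.0015, 0, 0, 0, -1, 0, -0.0005, 0.0015, 0, 0, 0, -1],
)

```text
time: 36.75
tool_pos: [0.5739, 0.0072, 0.0658]
tcp_rot: [2.06, 2.371, 0.004]
wrist_force: [-2.1, 5.1, 2.2]
width: 0.127
grip_force: 23.9
```

>>> jog_arm(
  deltas=[0, -0.0005, 0.0015, 0, 0, 0, -1, 0, -0.0005, 0.0015, 0, 0, 0, -1],
)

```text
time: 36.95
tool_pos: [0.5736, 0.0072, 0.0648]
tcp_rot: [2.06, 2.371, 0.004]
wrist_force: [-3.5, 6.1, 5.3]
width: 0.126
grip_force: 24.2
```

>>> jog_arm(
  deltas=[0, -0.0005, 0.0015, 0, 0, 0, -1, 0, -0.0005, 0.0015, 0, 0, 0, -1],
)

```text
time: 37.15
tool_pos: [0.5736, 0.0072, 0.0647]
tcp_rot: [2.059, 2.37, 0.005]
wrist_force: [-5.6, 4.4, 13.5]
width: 0.126
grip_force: 25.0
```

>>> jog_arm(
  deltas=[0, 0, 0.0015, 0, 0, 0, -1, 0, 0, 0.0015, 0, 0, 0, -1],
)

```text
time: 37.35
tool_pos: [0.5737, 0.0072, 0.0646]
tcp_rot: [2.059, 2.371, 0.005]
wrist_force: [-9.6, 5.9, 23.3]
width: 0.131
grip_force: 25.8
```

The bar stops firmly on the blades: z holds at 0.0647 while the force rises. I'll relax, release and withdraw.

>>> jog_arm(
  deltas=[0, 0.0008, -0.003, 0, 0, 0, -1, 0, 0.0008, -0.003, 0, 0, 0, -0.3, 0, 0.0008, -0.003, 0, 0, 0, -0.3, 0, 0.0008, -0.003, 0, 0, 0, -0.3, 0, 0.0008, -0.003, 0, 0, 0, -0.2],
)

```text
time: 37.85
tool_pos: [0.5733, 0.006, 0.0621]
tcp_rot: [2.059, 2.372, 0.0]
wrist_force: [0.4, 0.2, -1.0]
width: 0.397
grip_force: 0.0
```

>>> jog_arm(
  deltas=[0, 0, -0.02, 0, 0, 0, -0.2, 0, 0, -0.06, 0, 0, 0, -0.2, 0, -0.03, -0.1, 0, 0, 0, -0.2, 0, -0.06, -0.14, 0, 0, 0, -0.2, 0, -0.06, -0.16, 0, 0, 0, -0.2, 0, -0.06, -0.16, 0, 0, 0, -0.2],
)

```text
time: 38.45
tool_pos: [0.5158, -0.0024, 0.2263]
tcp_rot: [2.056, 2.367, 0.008]
wrist_force: [0.5, 0.1, 0.3]
width: 0.399
grip_force: 0.0
```

```bash
python3 - <<'E'
from h import *
c=read_camera("wrist"); np.save("pics/w14.npy",c,allow_pickle=True); im=c["color"]; g=cv2.cvtColor(im,cv2.COLOR_BGR2GRAY)
print(readout.read_state()["tool_pos"],psi_of(),c["origin"])
a=np.radians(8.1); xd=np.array([np.cos(a),np.sin(a)]); yd=np.array([-xd[1],xd[0]]); P1=np.array([.6313,-.0688])
O=P1-.035*xd+.086*yd
t=read_camera("top"); gt=cv2.cvtColor(t["color"],cv2.COLOR_BGR2GRAY)
for cam,G,nm in((c,g,"wrist"),(t,gt,"top")):
    for n,P in (("bed1",P1),("bed3",P1+.172*yd)):
        cen=P-.0505*xd
        print(nm,n,"hole px",[np.round(proj(cam,[*(cen+x*xd),.018]),0) for x in(-.034,.0255)])
        poly=np.array([proj(cam,[*(cen+x*xd+y*yd),.018]) for x,y in((-.05,-.017),(-.02,-.017),(-.02,.017),(-.05,.017))],np.int32)
        m=np.zeros_like(G); cv2.fillPoly(m,[poly],255); N,_,st,ce=cv2.connectedComponentsWithStats(((G<70)&(m>0)).astype(np.uint8))
        for i in range(1,N):
            if st[i,4]>15: w=ray(cam,*ce[i],.018)[:2]-cen; print(nm,n,"front hole",(1000*np.array([w@xd,w@yd])).round(1),st[i,4])
    print(nm,"handle profile along jig x, z=.064:",[(x,int(G[int(round(v)),int(round(u))])) for x in range(-30,14,3) for u,v in [proj(cam,[*(O+x/1000*xd+.02*yd),.06])] if 0<=v<384 and 0<=u<512])
E
```

```text
[ 0.51490287 -0.00229656  0.22391233] 98.05656963461664 [0.5028694  0.08084406 0.35060946]
wrist bed1 hole px [array([271., 233.]), array([322., 233.])]
wrist bed1 front hole [-34.5   1.3] 54
wrist bed3 hole px [array([274.,  77.]), array([334.,  77.])]
wrist bed3 front hole [-33.7   0.8] 85
wrist handle profile along jig x, z=.064: [(-30, 16), (-27, 17), (-24, 31), (-21, 32), (-18, 32), (-15, 54), (-12, 74), (-9, 75), (-6, 85), (-3, 156), (0, 158), (3, 153), (6, 156), (9, 148), (12, 33)]
top bed1 hole px [array([258., 172.]), array([255., 153.])]
top bed3 hole px [array([202., 180.]), array([200., 161.])]
top handle profile along jig x, z=.064: [(-30, 41), (-27, 38), (-24, 39), (-21, 35), (-18, 35), (-15, 41), (-12, 43), (-9, 38), (-6, 38), (-3, 38), (0, 41), (3, 39), (6, 43), (9, 43), (12, 40)]
```

```bash
python3 - <<'E'
from h import *
t=read_camera("top"); im=t["color"]; hsv=cv2.cvtColor(im,cv2.COLOR_BGR2HSV)
m=((hsv[...,1]<60)&(hsv[...,2]>90)).astype(np.uint8)
for p in ((.5355,.296),(.447,.2825)):
    u,v=proj(t,[*p,.082]); x,y=int(u)-14,int(v)-14; s=m[y:y+29,x:x+29]
    N,_,st,ce=cv2.connectedComponentsWithStats(s)
    print("jar",p,"px",round(u),round(v),[(st[i].tolist(),ray(t,ce[i][0]+x,ce[i][1]+y,.082)[:2].round(3)) for i in range(1,N) if st[i,4]>60])
c0=np.load("pics/top0.npy",allow_pickle=True).item()["color"]
d=cv2.absdiff(c0,im).max(2); d=(cv2.GaussianBlur(d,(5,5),0)>25).astype(np.uint8)
N,_,st,ce=cv2.connectedComponentsWithStats(d)
print([st[i].tolist() for i in range(1,N) if st[i,4]>25])
for n,p in dict(dish=(151,120),spool=(178,220),whet=(235,220),bangle=(280,221),brush=(262,110),spool2=(315,124)).items(): print(n,d[p[1]-6:p[1]+7,p[0]-6:p[0]+7].sum())
E
```

```text
jar (0.5355, 0.296) px 127 172 [([8, 7, 16, 16, 201], array([0.535, 0.293]))]
jar (0.447, 0.2825) px 131 203 [([7, 9, 17, 16, 210], array([0.443, 0.281]))]
[[132, 104, 139, 280, 21271], [311, 155, 46, 18, 616], [120, 165, 24, 23, 397], [124, 196, 23, 22, 385], [311, 226, 47, 17, 600], [243, 322, 215, 62, 4923], [485, 325, 27, 27, 515], [229, 352, 21, 14, 105], [227, 377, 15, 7, 73]]
dish 0
spool 130
whet 144
bangle 0
brush 0
spool2 0
```

```bash
python3 -c "
from h import *
print(finish_job())"
```

```text
the job is handed in; nothing more can be done
None
```

The job is handed in: both jars stand upright in separate tray compartments, both blades are seated square and home on beds 1 and 3, and the bar is down on them and released. In the last picture the arm hid the nearer spool and the whetstone, so I couldn't recheck those two.

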